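# Refit the fuses and shroud the bus bar under isolation

## Task

Pull the isolator lever right over towards you to switch the bus off, and leave it off while you work: seat both white fuse carriers flat and square in the two pockets of the fuse base, and hang every grey saddle shroud astride the copper bus bar, side by side, web resting on the bar. When all are in place and let go, push the lever right over away from you to switch the bus on again.

Things in the scene. Friction and masses are not known exactly. Their poses are not given: they have to be found in the camera images.
- isolator (a joint): Isolator lever: a thin steel arm (10 mm thick, 80 mm long) with a black ball knob (26 mm across) on a grey block 70 x 50 x 25 mm fixed to the worktop. It swings about a level axle 22 mm above the worktop at the block's centre. 0 = OFF, leaning 0.5 rad towards the robot (-x); 1.0 = ON, leaning 0.5 rad away from the robot (+x); stops at both ends. Stays where left; about 1 N at the knob moves it.
- isolator_tip (a point): Centre of the lever's ball knob: 92 mm above the worktop at both ends of the swing (102 mm upright), 38 mm short of or beyond the block's centre. y is along the axle; z is up only when the lever is upright.
- bar_top (a point): Middle of the upper edge of the flat copper bus bar, which is fixed level 120 mm above the worktop: y runs along the bar, z up. The bar is 8 mm thick (x), 25 mm deep, and free for 310 mm of its length (155 mm to each side of this point) between two grey posts (30 mm thick in x) that rise 1 mm above the bar, each with a steel bolt head 5 mm higher.
- pocket_a (a point): Centre of the floor of one of the two pockets in the grey fuse base (block 96 x 150 x 22 mm, fixed on a bracket with its top 64 mm above the worktop, bridging cables; the pockets side by side, 76 mm apart centre to centre along its y). Pocket: 70 mm along x, 48 mm along y, 13 mm deep; the floor is 51 mm above the worktop.
- pocket_b (a point): The same for the other pocket, to the -y side of the first.
- carrier0_center (a point): First of two alike white fuse carriers, either fits either pocket, either way round: flat body 64 mm (x) x 42 mm (y) x 17 mm high with an upright grip rib on top, 46 mm long (x), 14 mm thick (y), from 15 to 46 mm above the underside. 0.12 kg or so. This point is at its centre, 23 mm above the underside; z up. Seated, it is 23 mm above the pocket floor.
- carrier1_center (a point): Second of two alike white fuse carriers, either fits either pocket, either way round: flat body 64 mm (x) x 42 mm (y) x 17 mm high with an upright grip rib on top, 46 mm long (x), 14 mm thick (y), from 15 to 46 mm above the underside. 0.12 kg or so. This point is at its centre, 23 mm above the underside; z up. Seated, it is 23 mm above the pocket floor.
- shroud0_center (a point): One of up to four alike grey saddle shrouds (upside-down U), standing on its legs: 54 mm long (y), 60 high (z), 30 thick over the legs (x), which splay to 43 over the bottom 15 mm; web on top 8 thick, gap between the legs 22 (x). 0.08 kg. This point: its centre, 30 mm above the feet; hung on the bar, web resting on the edge, it is 22 mm below the bar's top. None if absent in this run.
- shroud1_center (a point): Another such shroud, the same in size and axes. None if absent in this run.
- shroud2_center (a point): Another such shroud, the same in size and axes. None if absent in this run.
- shroud3_center (a point): Another such shroud, the same in size and axes. None if absent in this run.

How it is judged (in metres and radians):
On the way, in this order (a step that is already met when the one before it is completed fails the run):
1. the isolator is off (lever over towards the robot) (value of joint isolator below 0.15 rad), for 0.2 s.
2. with the isolator off, both carriers are seated and every shroud hangs on the bar, all let go (value of joint isolator below 0.15 rad and ((horizontal distance between carrier0_center and pocket_a below 0.007 m and z of carrier0_center in the frame of pocket_a between 0.019 and 0.026 m and angle between carrier0_center's own z axis and vertical below 0.06 rad and angle between the x axis of carrier0_center and the x axis of pocket_a, either way round below 0.15 rad) or (horizontal distance between carrier0_center and pocket_b below 0.007 m and z of carrier0_center in the frame of pocket_b between 0.019 and 0.026 m and angle between carrier0_center's own z axis and vertical below 0.06 rad and angle between the x axis of carrier0_center and the x axis of pocket_b, either way round below 0.15 rad)) and contact force between each of carrier0, carrier1, shroud0, shroud1, shroud2, shroud3 and the fingers below 0.1 N and ((horizontal distance between carrier1_center and pocket_a below 0.007 m and z of carrier1_center in the frame of pocket_a between 0.019 and 0.026 m and angle between carrier1_center's own z axis and vertical below 0.06 rad and angle between the x axis of carrier1_center and the x axis of pocket_a, either way round below 0.15 rad) or (horizontal distance between carrier1_center and pocket_b below 0.007 m and z of carrier1_center in the frame of pocket_b between 0.019 and 0.026 m and angle between carrier1_center's own z axis and vertical below 0.06 rad and angle between the x axis of carrier1_center and the x axis of pocket_b, either way round below 0.15 rad)) and x of shroud0_center in the frame of bar_top between -0.012 and 0.012 m and y of shroud0_center in the frame of bar_top between -0.14 and 0.14 m and z of shroud0_center in the frame of bar_top between -0.031 and -0.013 m and angle between each of shroud0_center, shroud1_center, shroud2_center, shroud3_center's own z axis and vertical below 0.25 rad and angle between the y axis of each of shroud0_center, shroud1_center, shroud2_center, shroud3_center and the y axis of bar_top, either way round below 0.3 rad and contact force between each of shroud0, shroud1, shroud2, shroud3 and bus_bar above 0.1 N and x of shroud1_center in the frame of bar_top between -0.012 and 0.012 m and y of shroud1_center in the frame of bar_top between -0.14 and 0.14 m and z of shroud1_center in the frame of bar_top between -0.031 and -0.013 m and x of shroud2_center in the frame of bar_top between -0.012 and 0.012 m and y of shroud2_center in the frame of bar_top between -0.14 and 0.14 m and z of shroud2_center in the frame of bar_top between -0.031 and -0.013 m and x of shroud3_center in the frame of bar_top between -0.012 and 0.012 m and y of shroud3_center in the frame of bar_top between -0.14 and 0.14 m and z of shroud3_center in the frame of bar_top between -0.031 and -0.013 m and linear speed of each of carrier0, carrier1, shroud0, shroud1, shroud2, shroud3 below 0.02 m/s), for 0.3 s.
3. the isolator is on again (lever over away from the robot) (value of joint isolator above 0.85 rad), for 0.2 s.
At the end, for the whole second after the job is handed in: Lever over 0.85. Carriers in pockets (centre within 7 mm, height within 4, tilt under 0.06 rad, square within 0.15); shrouds bearing on the bar (centre within 12 mm of its plane, 13 to 31 below its top, within 140 of its middle, tilt under 0.25 rad, yaw within 0.3). All let go, at rest (value of joint isolator above 0.85 rad and ((horizontal distance between carrier0_center and pocket_a below 0.007 m and z of carrier0_center in the frame of pocket_a between 0.019 and 0.026 m and angle between carrier0_center's own z axis and vertical below 0.06 rad and angle between the x axis of carrier0_center and the x axis of pocket_a, either way round below 0.15 rad) or (horizontal distance between carrier0_center and pocket_b below 0.007 m and z of carrier0_center in the frame of pocket_b between 0.019 and 0.026 m and angle between carrier0_center's own z axis and vertical below 0.06 rad and angle between the x axis of carrier0_center and the x axis of pocket_b, either way round below 0.15 rad)) and contact force between each of carrier0, carrier1, shroud0, shroud1, shroud2, shroud3 and the fingers below 0.1 N and ((horizontal distance between carrier1_center and pocket_a below 0.007 m and z of carrier1_center in the frame of pocket_a between 0.019 and 0.026 m and angle between carrier1_center's own z axis and vertical below 0.06 rad and angle between the x axis of carrier1_center and the x axis of pocket_a, either way round below 0.15 rad) or (horizontal distance between carrier1_center and pocket_b below 0.007 m and z of carrier1_center in the frame of pocket_b between 0.019 and 0.026 m and angle between carrier1_center's own z axis and vertical below 0.06 rad and angle between the x axis of carrier1_center and the x axis of pocket_b, either way round below 0.15 rad)) and x of shroud0_center in the frame of bar_top between -0.012 and 0.012 m and y of shroud0_center in the frame of bar_top between -0.14 and 0.14 m and z of shroud0_center in the frame of bar_top between -0.031 and -0.013 m and angle between each of shroud0_center, shroud1_center, shroud2_center, shroud3_center's own z axis and vertical below 0.25 rad and angle between the y axis of each of shroud0_center, shroud1_center, shroud2_center, shroud3_center and the y axis of bar_top, either way round below 0.3 rad and contact force between each of shroud0, shroud1, shroud2, shroud3 and bus_bar above 0.1 N and x of shroud1_center in the frame of bar_top between -0.012 and 0.012 m and y of shroud1_center in the frame of bar_top between -0.14 and 0.14 m and z of shroud1_center in the frame of bar_top between -0.031 and -0.013 m and x of shroud2_center in the frame of bar_top between -0.012 and 0.012 m and y of shroud2_center in the frame of bar_top between -0.14 and 0.14 m and z of shroud2_center in the frame of bar_top between -0.031 and -0.013 m and x of shroud3_center in the frame of bar_top between -0.012 and 0.012 m and y of shroud3_center in the frame of bar_top between -0.14 and 0.14 m and z of shroud3_center in the frame of bar_top between -0.031 and -0.013 m and linear speed of each of carrier0, carrier1, shroud0, shroud1, shroud2, shroud3 below 0.02 m/s); the robot touches nothing.
Of shroud0, shroud1, shroud2, shroud3 only 2 to 4 are there at a start; the rules pass over those that are not, and their reading is None.
At some moment in a run one of carrier0, carrier1 may be knocked a few centimetres aside while the robot is not near it.
It also fails if it takes over 210 s, if anything falls off the work surface, if the arm or the gripper's body presses on something with over 40 N, if the wrist force passes 120 N, or if a joint passes its speed limit or range.

## Robot

A 7-joint arm with a two-finger parallel gripper is mounted at the origin on a cart in front of the work surface, level with it; the furniture and walls round the work are solid. World frame = base frame: x ahead of the robot, y to its left, z up, the work surface at z = 0. Lengths are in mm, angles in rad, forces in N, time in s.
With the tool pointing down it reaches from about 400 to 875 mm from the base axis. Payload 4.4 kg.
Tool frame: the origin (TCP) lies where the fingers leave the gripper's body, on its centre line; the fingertips stand 73 mm ahead of it and the grasp point (between the pads) lies 54 mm ahead of it; z points along the fingers, y is the line along which they close (so a half turn about z gives the same grasp; the last joint's range is limited). The gripper opens to 85 mm and grips with 20 to 120 N. Pads are 22 mm wide; open, the fingers measure 114 mm over their backs; the gripper's body (76 mm by 85 mm) begins 54 mm behind the grasp point. The pads swing forward as they close: fully open they stand 13 mm farther back than shut.
Start: joints at [1.276, 0.628, 0.038, 1.517, -0.027, 0.996, -0.02], TCP at [147.45, -633.068, 303.913] pointing down, gripper open.
Joint ranges: [-3.06, 3.06], [-0.37, 2.12], [-1.25, 1.32], [0.18, 2.47], [-1.1, 4.24], [0.23, 1.98], [-2.94, 2.94]. Speed limits (rad/s): [2.57, 2.57, 3.14, 3.14, 3.14, 3.14, 3.14].

## Interface

Orientations are given as [roll, pitch, yaw] about the fixed x, y, z axes, in that order (R = Rz(yaw) Ry(pitch) Rx(roll)).
In Python, from cell import ctrl gives the robot as it stands.
- The arm moves only by the tool send_rows, never from a script. Its argument "rows" is a list that holds one entry, the list of rows, each a list of 6 numbers: the shift along the tool's x, y, z in cm, then the turn, a rotation vector about the tool's x, y, z in rad. In form: [[[tx, ty, tz, wx, wy, wz], ...]]. A call has 1 to 10 rows; each row is the pose to reach, as a shift and turn from the pose commanded when the call began, along the tool's axes at that moment; what a row does not reach only later rows make up. A row lasts 1/10 s, in which the tool goes at most 50 mm and 8.59 degrees, less where a joint would pass 70% of its speed; a pose out of reach is approached as far as the arm can. A call with a gripper value outside its range is refused whole. "grip" is the closure in counts, from 0 (fully open) to 255 (shut), set as the call begins (left out, the last holds). The fingers move at their own pace and stop on an object; the grip force is fixed at half the most. Time passes only in rows, so rows that repeat a pose let the fingers close. It gives the time, the measured TCP pose, the force, the opening and the grip force at its end, in the units of the state.
- ctrl.read_state(): the state, without advancing time (a new reading comes with each control period).
- ctrl.get_image(name): name is "side" or "top"; returns a dict with "pixels" (420x560x3 uint8, red, green, blue), "fx", "fy", "cx", "cy" (pixels), "D" ([k1, k2, p1, p2, k3] as OpenCV has them; the pictures are not rectified), "extrinsics" (4x4, takes a point from camera to world coordinates). Camera axes: x right, y up, looking along -z (the intrinsics and any distortion apply to the point x, -y, -z); pixel columns grow to the right and rows downward; lengths in mm; the calibration is good to about 2 mm. A picture is of the moment at which its call begins. There is no depth.
- ctrl.finish_job(): hands the job in; it is judged then, once.
The state is a dict: "clock": time; "qpos": joint angles; "qd": joint speeds; "tau": joint torques, N m; "eef_pos": TCP position; "tool_rot": TCP orientation; "force": force on the tool from outside, world axes, zero at the start; "torque": the same for the moment, N m; "width": finger opening in mm; "gripper_force": force on a finger pad.
Only numpy, scipy, OpenCV 4.12 (cv2) and the standard library are available. Lean on these libraries where they do the work, as an engineer would, in place of code of your own. Each camera call takes 0.05 s, during which the arm holds its last target. There are 200 camera calls.

## Working session

There is one attempt and no reset: what is moved stays moved. The work goes in short steps, Python scripts to look and compute and a tool call to move; the robot and the scene stay as the last step left them, time stands still between calls to the robot, and variables do not carry over. Pictures are saved under pics/ and viewed, at most 14 in all, crops included, and the job is handed in when it is done.

Besides the shell and the picture viewer there is one more tool, called after ">>>" by a JSON object that holds its "api" and its "payload". send_rows: Moves the arm, as the interface text tells. Its arguments: {"type":"object","properties":{"rows":{"type":"array","items":{"type":"array","items":{"type":"array","items":{"type":"number"}}}},"grip":{"type":"number"}},"required":["rows"]}

```bash
mkdir -p pics; ls; cat > h.py <<'E'
import numpy as np, cv2
from cell import ctrl
def shot(n,f=None):
    im=ctrl.get_image(n)
    if f: cv2.imwrite('pics/'+f,im['pixels'][:,:,::-1])
    return im
def K(im): return np.array([[im['fx'],0,im['cx']],[0,im['fy'],im['cy']],[0,0,1.]])
def ray(im,uv):
    p=cv2.undistortPoints(np.array([[uv]],float),K(im),np.array(im['D'],float))[0,0]
    E=np.array(im['extrinsics']); d=E[:3,:3]@np.array([p[0],-p[1],-1]); return E[:3,3],d
def onz(im,uv,z):
    o,d=ray(im,uv); return o+d*(z-o[2])/d[2]
def proj(im,P):
    E=np.linalg.inv(np.array(im['extrinsics'])); c=(E[:3,:3]@np.array(P,float).reshape(-1,3).T).T+E[:3,3]
    c=c*[1,-1,-1]
    return cv2.projectPoints(c,np.zeros(3),np.zeros(3),K(im),np.array(im['D'],float))[0][:,0]
E
python3 - <<'E'
from h import *
np.set_printoptions(precision=3,suppress=True)
for n in('top','side'):
    im=shot(n,n+'0.png'); print(n,im['fx'],im['cx'],im['cy'],im['D'],np.array(im['extrinsics']))
print(ctrl.read_state())
E
```

```text
pics
top 414.8607452364474 282.7347843538415 214.39860849135866 [0.022 0.    0.    0.    0.   ] [[  -0.013    0.99    -0.138  295.14 ]
 [  -1.      -0.012    0.006  -16.025]
 [   0.004    0.138    0.99  1226.585]
 [   0.       0.       0.       1.   ]]
side 388.0738356649506 282.64635458971395 207.97836346301833 [-0.043  0.     0.     0.     0.   ] [[ -0.999   0.035  -0.015 411.308]
 [ -0.031  -0.511   0.859 942.522]
 [  0.022   0.859   0.512 708.639]
 [  0.      0.      0.      1.   ]]
{'clock': 0.1, 'qpos': array([ 1.276,  0.629,  0.038,  1.518, -0.027,  0.996, -0.02 ]), 'qd': array([-0.001, -0.002,  0.   , -0.003,  0.   ,  0.001,  0.   ]), 'tau': array([  0.004, -56.453,   1.231, -19.397,   0.011,   0.005,  -0.   ]), 'eef_pos': array([ 147.33 , -632.624,  303.081]), 'tool_rot': array([-3.14 ,  0.   ,  0.229]), 'force': array([ 0.256,  0.807, -0.32 ]), 'torque': array([ 0.039, -0.01 ,  0.015]), 'gripper_force': 0.0, 'width': 85.34935867664505}
```

View pics/top0.png

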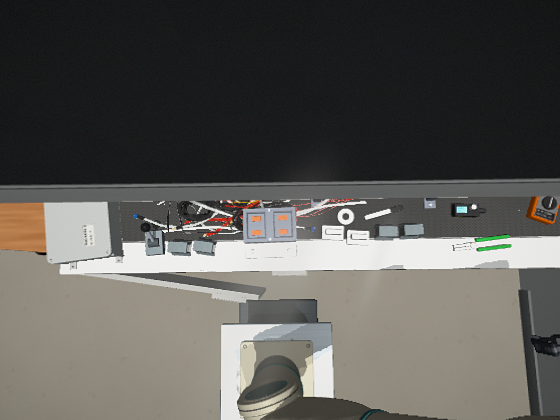

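View pics/side0.png

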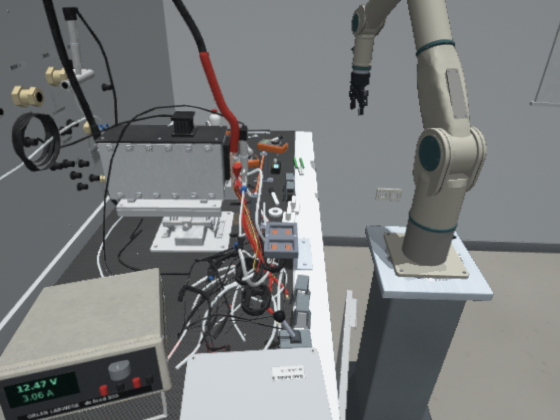

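```bash
python3 - <<'E'
from h import *
np.set_printoptions(precision=1,suppress=True)
a=cv2.imread('pics/top0.png')[175:280,110:460]; cv2.imwrite('pics/topc.png',cv2.resize(a,None,fx=2.28,fy=2.28,interpolation=3))
a=cv2.imread('pics/side0.png')[120:370,150:350]; cv2.imwrite('pics/sidec.png',cv2.resize(a,None,fx=2.4,fy=2.4,interpolation=3))
im=shot('top')
for uv in [(152,245),(270,225),(333,232),(400,230),(280,185),(280,270)]: print(uv,onz(im,uv,0),onz(im,uv,64))
E
```

```text
(152, 245) [379.7 362.9   0. ] [375.3 343.2  64. ]
(270, 225) [434.6  15.1   0. ] [427.3  13.5  64. ]
(333, 232) [ 411.3 -171.6    0. ] [ 405.3 -163.5   64. ]
(400, 230) [ 414.9 -370.5    0. ] [ 408.6 -352.    64. ]
(280, 185) [555.5 -16.    0. ] [541.9 -16.   64. ]
(280, 270) [301.6 -13.    0. ] [301.3 -13.2  64. ]
```

View pics/topc.png

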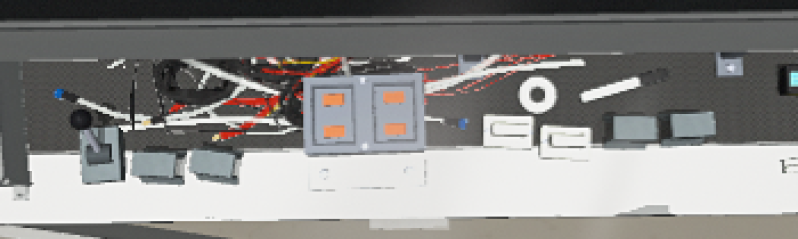

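View pics/sidec.png

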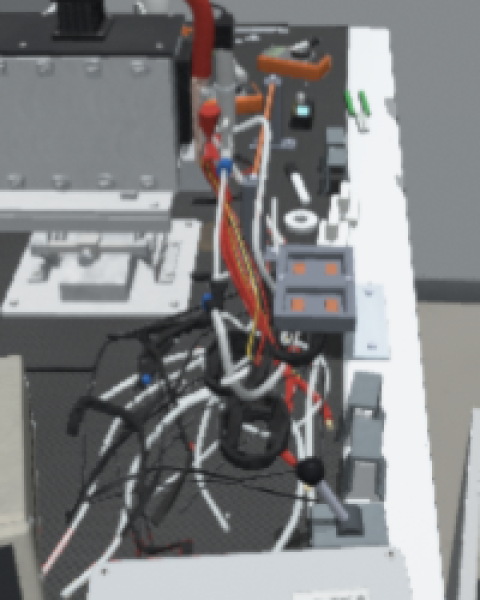

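```bash
python3 - <<'E'
from h import *
np.set_printoptions(precision=1,suppress=True)
t=shot('top'); s=shot('side')
for c in [(730,65),(470,57)]:
    uv=(110+c[0]/2.28,175+c[1]/2.28)
    for z in (0,60,121):
        P=onz(t,uv,z); q=proj(s,P)[0]; print(uv,P,q,(q-[150,120])*2.4)
for c in [(275,80),(252,178),(287,143)]:
    uv=(150+c[0]/2.4,120+c[1]/2.4)
    for z in (0,60,120):
        P=onz(s,uv,z); print(c,P,proj(t,P)[0])
a=s['pixels'][:,:,::-1][135:260,225:325]; cv2.imwrite('pics/sided.png',cv2.resize(a,None,fx=4.8,fy=4.8,interpolation=3))
a=t['pixels'][:,:,::-1][190:260,290:450]; cv2.imwrite('pics/topd.png',cv2.resize(a,None,fx=5,fy=5,interpolation=3))
E
```

```text
(430.17543859649123, 203.50877192982458) [ 493.4 -464.7    0. ] [269.3 180. ] [286.3 143.9]
(430.17543859649123, 203.50877192982458) [ 483.7 -442.7   60. ] [271.5 168.9] [291.6 117.3]
(430.17543859649123, 203.50877192982458) [ 473.8 -420.4  121. ] [273.9 156.9] [297.4  88.5]
(316.140350877193, 200.0) [ 508.3 -123.9    0. ] [258.5 226.2] [260.5 254.9]
(316.140350877193, 200.0) [ 497.9 -118.6   60. ] [261.5 211.6] [267.5 219.9]
(316.140350877193, 200.0) [ 487.3 -113.3  121. ] [264.6 195.9] [275.  182.2]
(275, 80) [ 532.1 -738.7    0. ] [521.4 189.6]
(275, 80) [ 521.9 -596.4   60. ] [483.4 189.6]
(275, 80) [ 511.6 -454.   120. ] [441.6 189.6]
(252, 178) [ 540.1 -341.6    0. ] [388.2 188.7]
(252, 178) [ 529.2 -232.9   60. ] [355.8 188.7]
(252, 178) [ 518.3 -124.2  120. ] [319.8 188.8]
(287, 143) [ 492.5 -468.3    0. ] [431.4 203.8]
(287, 143) [ 485.6 -348.9   60. ] [397.1 203.3]
(287, 143) [ 478.7 -229.4  120. ] [359.1 202.7]
```

View pics/sided.png

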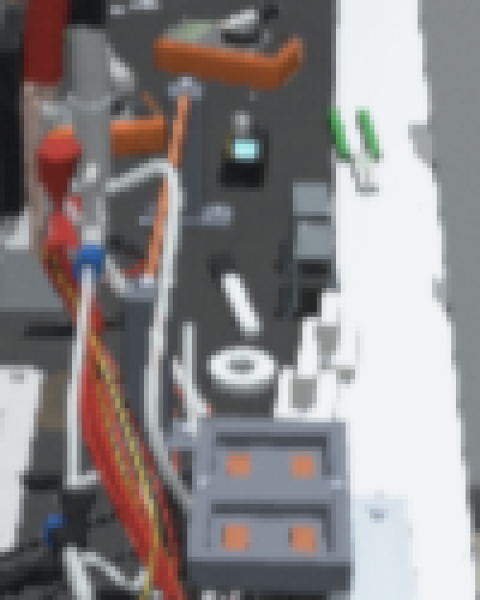

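View pics/topd.png

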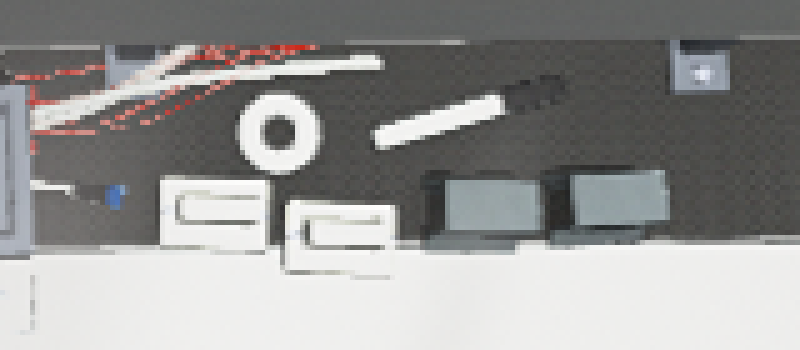

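```bash
python3 - <<'E'
from h import *
np.set_printoptions(precision=1,suppress=True)
t=shot('top'); s=shot('side')
# bar: copper mask in side
h=cv2.cvtColor(s['pixels'],cv2.COLOR_RGB2HSV).astype(int)
m=((h[...,0]<16)&(h[...,1]>110)&(h[...,2]>80))
for r in range(150,197,3):
    c=[x for x in np.where(m[r,245:275])[0]+245]
    if c: print(r,c[0],c[-1],len(c),onz(s,(np.mean(c),r),120))
# bolts in side
for uv in[(263.5,153.3),(255.6,194)]: print('bolt',onz(s,uv,126))
# top shroud faces
p=t['pixels'].astype(int)
for u,v in [(388,231),(414,229),(180,245),(205,244),(380,238),(270,225),(255,215),(300,225)]: print((u,v),p[v,u])
g=cv2.cvtColor(t['pixels'],cv2.COLOR_RGB2HSV)
big=cv2.resize(t['pixels'],None,fx=8,fy=8,interpolation=cv2.INTER_CUBIC).astype(int)
for name,(u,v),z in [('R1',(388,231),60),('R2',(414,229),60),('L1',(180,247),60),('L2',(205,246),60)]:
    c=big[v*8+4,u*8+4]; mm=(np.abs(big-c).max(2)<18).astype(np.uint8)
    n,l,st,_=cv2.connectedComponentsWithStats(mm); k=l[v*8+4,u*8+4]
    cn=cv2.findContours((l==k).astype(np.uint8),0,1)[0]; cn=max(cn,key=cv2.contourArea)
    q=np.array([onz(t,((a[0]+.5)/8-.5,(a[1]+.5)/8-.5),z)[:2] for a in cn[:,0]],np.float32)
    print(name,cv2.minAreaRect(q))
E
```

```text
150 266 274 9 [ 492.7 -489.4  120. ]
156 256 263 3 [ 525.9 -426.7  120. ]
159 256 263 5 [ 527.9 -398.1  120. ]
162 248 263 15 [ 540.3 -369.6  120. ]
165 248 262 15 [ 538.6 -343.1  120. ]
168 261 262 2 [ 513.1 -319.3  120. ]
177 258 258 1 [ 519.3 -246.   120. ]
180 258 258 1 [ 517.4 -223.4  120. ]
183 257 258 2 [ 517.1 -201.3  120. ]
186 256 257 2 [ 518.5 -179.7  120. ]
189 254 257 4 [ 519.9 -158.7  120. ]
bolt [ 514.8 -439.8  126. ]
bolt [ 515.4 -114.5  126. ]
(388, 231) [151 163 164]
(414, 229) [148 162 165]
(180, 245) [150 163 164]
(205, 244) [153 166 170]
(380, 238) [117 125 124]
(270, 225) [166 175 184]
(255, 215) [163 172 185]
(300, 225) [107 103 103]
R1 ((407.86248779296875, -319.5906677246094), (51.02119827270508, 26.92662239074707), 89.31193542480469)
R2 ((410.8890075683594, -392.4647216796875), (28.512935638427734, 52.181358337402344), 3.9063446521759033)
L1 ((365.18731689453125, 273.50994873046875), (77.09675598144531, 38.6207389831543), 84.50305938720703)
L2 ((365.65386962890625, 174.14105224609375), (43.73305892944336, 119.54251861572266), 0.8369570374488831)
```

```bash
python3 - <<'E'
from h import *
a=cv2.imread('pics/top0.png')[190:270,140:310]; cv2.imwrite('pics/tope.png',cv2.resize(a,None,fx=4.7,fy=4.7,interpolation=3))
E
```

```text
(no output)
```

View pics/tope.png

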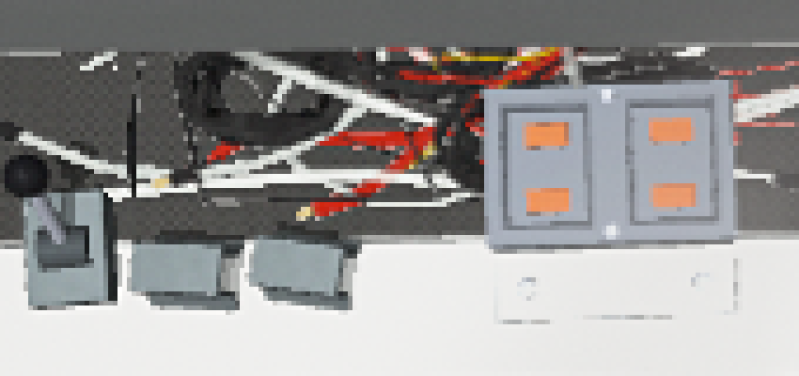

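```bash
cat >> h.py <<'E'
def crop(c,s,o): return ((c[0]+.5)/s-.5+o[0],(c[1]+.5)/s-.5+o[1])
E
python3 - <<'E'
from h import *
np.set_printoptions(precision=1,suppress=True)
t=shot('top')
def f(name,cs,z,s,o):
    P=np.array([onz(t,crop(c,s,o),z)[:2] for c in cs]); 
    print(name,P.mean(0),'edges',[ (np.linalg.norm(d).round(1),np.degrees(np.arctan2(d[1],d[0])).round(1)) for d in np.roll(P,-1,0)-P] if len(P)>2 else '')
e=(4.7,(140,190)); d=(5,(290,190))
f('knob',[(25,176)],92,*e)
f('base',[(485,90),(727,80),(735,242),(492,250)],64,*e)
f('pocL',[(500,110),(592,107),(597,228),(505,231)],64,*e)
f('pocR',[(629,106),(717,103),(722,221),(634,225)],64,*e)
f('floorL',[(545,135),(547,201)],51,*e); f('floorR',[(671,131),(674,196)],51,*e)
f('L1',[(134,243),(226,241),(219,292),(134,290)],60,*e)
f('L2',[(256,238),(342,242),(336,292),(250,284)],60,*e)
f('block',[(27,195),(102,193),(107,304),(30,304)],25,*e)
f('cL',[(161,178),(270,178),(270,248),(163,245)],17,*d)
f('cR',[(285,201),(397,206),(395,275),(285,271)],17,*d)
f('ribL',[(175,195),(265,195),(265,222),(175,222)],46,*d)
# carriers: rib edges by gray profile
g=cv2.cvtColor(t['pixels'],cv2.COLOR_RGB2GRAY)
print(g[223:248,318:374:1][:, ::2])
E
```

```text
knob [422.8 355.3] edges 
base [428.1  15.3] edges [(np.float64(146.1), np.float64(-88.3)), (np.float64(97.9), np.float64(-178.2)), (np.float64(144.9), np.float64(91.2)), (np.float64(96.6), np.float64(2.5))]
pocL [426.3  52.1] edges [(np.float64(55.4), np.float64(-88.8)), (np.float64(73.1), np.float64(-178.1)), (np.float64(54.9), np.float64(91.1)), (np.float64(73.0), np.float64(2.3))]
pocR [428.5 -24.1] edges [(np.float64(53.1), np.float64(-88.7)), (np.float64(71.3), np.float64(-178.5)), (np.float64(52.6), np.float64(91.9)), (np.float64(71.9), np.float64(1.8))]
floorL [428.3  54.4] edges 
floorR [430.1 -22.3] edges 
L1 [371.  273.1] edges [(np.float64(54.7), np.float64(-89.5)), (np.float64(30.5), np.float64(173.3)), (np.float64(50.4), np.float64(87.9)), (np.float64(28.0), np.float64(1.5))]
L2 [371.5 203.1] edges [(np.float64(51.4), np.float64(-93.4)), (np.float64(29.9), np.float64(173.8)), (np.float64(51.5), np.float64(83.9)), (np.float64(27.6), np.float64(-6.4))]
block [385.  350.4] edges [(np.float64(46.0), np.float64(-89.2)), (np.float64(68.5), np.float64(-175.8)), (np.float64(46.
[... 2826 characters left out ...]
236 237 238 238 238 239 239 239 239 240 239 239 240 240 148 243 241 240
  240 240 239 240 239 239 239 238 239 239]
 [237 237 238 238 238 239 238 239 239 239 239 240 240 240 195 241 240 240
  240 239 239 239 240 240 240 238 239 238]
 [236 236 237 237 238 238 239 238 239 239 239 239 239 240 226 151 150 181
  201 188 216 224 239 239 239 238 238 238]
 [237 237 237 238 238 238 239 239 239 239 239 239 239 240 240 244 244 243
  242 242 241 222 211 212 212 231 239 238]
 [236 237 238 238 238 239 238 239 239 239 240 239 239 239 240 240 240 240
  240 240 240 240 241 241 241 240 238 238]
 [236 237 238 238 239 239 239 239 239 240 239 239 239 239 239 239 239 239
  239 240 239 240 239 239 239 240 239 238]]
```

>>> {"api": "send_rows", "payload": {"rows": [[[31.7, -11.4, 0, 0, 0, -1.342], [31.7, -11.4, 0, 0, 0, -1.342], [31.7, -11.4, 0, 0, 0, -1.342], [31.7, -11.4, 0, 0, 0, -1.342], [31.7, -11.4, 0, 0, 0, -1.342], [31.7, -11.4, 0, 0, 0, -1.342], [31.7, -11.4, 0, 0, 0, -1.342], [31.7, -11.4, 0, 0, 0, -1.342], [31.7, -11.4, 0, 0, 0, -1.342], [31.7, -11.4, 0, 0, 0, -1.342]]]}}

```text
clock: 1.4
eef_pos: [430.4, -450.1, 303.8]
tool_rot: [3.141, -0.0, 1.572]
force: [0.7, -0.8, 0.4]
width: 85.5
gripper_force: 0.0
```

>>> {"api": "send_rows", "payload": {"rows": [[[50, 2, 0, 0, 0, 0], [50, 2, 0, 0, 0, 0], [50, 2, 0, 0, 0, 0], [50, 2, 0, 0, 0, 0], [50, 2, 0, 0, 0, 0], [50, 2, 0, 0, 0, 0], [50, 2, 0, 0, 0, 0], [50, 2, 0, 0, 0, 0], [50, 2, 0, 0, 0, 0], [50, 2, 0, 0, 0, 0]]]}}

```text
clock: 2.4
eef_pos: [450.3, 50.9, 304.3]
tool_rot: [3.14, 0.0, 1.565]
force: [1.6, 0.3, 0.2]
width: 85.9
gripper_force: 0.0
```

>>> {"api": "send_rows", "payload": {"rows": [[[30.5, -2.7, 7, 0, 0, 0], [30.5, -2.7, 7, 0, 0, 0], [30.5, -2.7, 7, 0, 0, 0], [30.5, -2.7, 7, 0, 0, 0], [30.5, -2.7, 7, 0, 0, 0], [30.5, -2.7, 7, 0, 0, 0], [30.5, -2.7, 7, 0, 0, 0], [30.5, -2.7, 7, 0, 0, 0], [30.5, -2.7, 7, 0, 0, 0]]], "grip": 90}}

```text
clock: 3.3
eef_pos: [423.7, 352.9, 233.8]
tool_rot: [-3.142, 0.002, 1.568]
force: [0.0, -1.1, -0.1]
width: 55.6
gripper_force: 0.0
```

>>> {"api": "send_rows", "payload": {"rows": [[[0.2, 0, 3, 0, 0, 0], [0.2, 0, 6, 0, 0, 0], [0.2, 0, 8.6, 0, 0, 0], [0.2, 0, 8.6, 0, 0, 0]]]}}

```text
clock: 3.7
eef_pos: [423.2, 352.3, 145.7]
tool_rot: [-3.138, 0.006, 1.566]
force: [-0.9, -0.8, 0.3]
width: 54.8
gripper_force: 0.0
```

```bash
python3 - <<'E'
from h import *
s=shot('side'); print(ctrl.read_state()['force'])
a=s['pixels'][:,:,::-1][200:370,200:340]; cv2.imwrite('pics/s1.png',cv2.resize(a,None,fx=3.5,fy=3.5,interpolation=3))
E
```

```text
[ 1.05387992 -0.0344971   0.39873749]
```

View pics/s1.png

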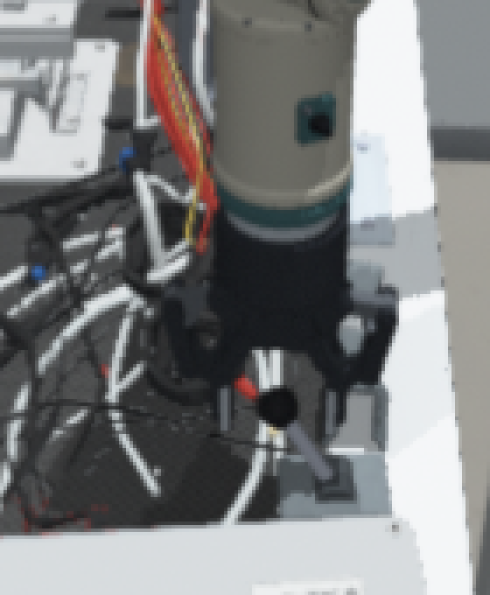

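>>> {"api": "send_rows", "payload": {"rows": [[[0, -1.5, 0, 0, 0, 0], [0, -3, 0, 0, 0, 0], [0, -4.5, 0, 0, 0, 0], [0, -6, 0, 0, 0, 0], [0, -7, 0, 0, 0, 0], [0, -8, 0, 0, 0, 0], [0, -8.7, 0, 0, 0, 0], [0, -9.2, 0, 0, 0, 0], [0, -9.2, 0, 0, 0, 0]]]}}

```text
clock: 4.65
eef_pos: [333.0, 356.5, 147.9]
tool_rot: [3.139, -0.001, 1.57]
force: [5.5, 0.2, -2.3]
width: 55.3
gripper_force: 2.7
```

>>> {"api": "send_rows", "payload": {"rows": [[[0, -0.3, 0, 0, 0, 0], [0, -0.3, 0, 0, 0, 0], [0, -0.3, 0, 0, 0, 0]]]}}

```text
clock: 4.95
eef_pos: [332.6, 356.5, 148.0]
tool_rot: [3.136, -0.002, 1.567]
force: [11.8, -0.9, -6.1]
width: 55.2
gripper_force: 5.8
```

>>> {"api": "send_rows", "payload": {"rows": [[[0, 0.7, 0, 0, 0, 0], [0, 0.7, 0, 0, 0, 0], [0, 0.7, -5, 0, 0, 0], [0, 0.7, -9, 0, 0, 0], [0, 0.7, -9, 0, 0, 0]]]}}

```text
clock: 5.45
eef_pos: [335.9, 358.9, 242.0]
tool_rot: [3.137, -0.007, 1.572]
force: [0.9, 0.4, -0.2]
width: 55.7
gripper_force: 0.0
```

```bash
python3 - <<'E'
from h import *
for n in 'top','side':
    t=shot(n); p=t['pixels'].astype(int); w=np.s_[200:260,130:175] if n=='top' else np.s_[290:360,260:330]
    m=(p.max(2)<40)[w]; print(n,[ (x+[w[1].start,w[0].start]).round(1) for x in [np.argwhere(m)[:,::-1].mean(0)]],m.sum())
    print(proj(t,[[347,355,92],[423,355,92]]))
print(ctrl.read_state()['eef_pos'])
cv2.imwrite('pics/k.png',cv2.resize(t['pixels'][:,:,::-1][290:360,250:340],None,fx=5,fy=5))
E
```

```text
top [array([151.3, 240.8])] 171
[[144.0926846  254.83222713]
 [145.04077001 226.97399485]]
side [array([298.7, 312.7])] 119
[[315.10246562 317.24743129]
 [279.26666378 315.88030248]]
[334.94855277 356.67878483 238.5585351 ]
```

View pics/k.png

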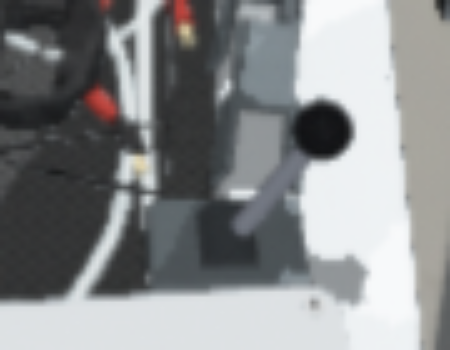

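>>> {"api": "send_rows", "payload": {"rows": [[[-8.4, 3.6, 0, 0, 0, 0], [-8.4, 3.6, 0, 0, 0, 0], [-8.4, 3.6, 4, 0, 0, 0], [-8.4, 3.6, 7, 0, 0, 0], [-8.4, 3.6, 10, 0, 0, 0], [-8.4, 3.6, 12.5, 0, 0, 0], [-8.4, 3.6, 14.2, 0, 0, 0], [-8.4, 3.6, 14.2, 0, 0, 0]]], "grip": 0}}

```text
clock: 6.35
eef_pos: [369.0, 271.2, 93.0]
tool_rot: [-3.136, 0.005, 1.572]
force: [-0.1, 0.1, -0.1]
width: 85.2
gripper_force: 0.0
```

>>> {"api": "send_rows", "payload": {"rows": [[[0, 0, 0, 0, 0, 0], [0, 0, 0, 0, 0, 0], [0, 0, 0, 0, 0, 0], [0, 0, 0, 0, 0, 0], [0, 0, 0, 0, 0, 0], [0, 0, 0, 0, 0, 0], [0, 0, 0, 0, 0, 0]]], "grip": 255}}

```text
clock: 7.05
eef_pos: [371.7, 272.6, 96.8]
tool_rot: [3.14, -0.001, 1.57]
force: [0.2, -0.5, 6.4]
width: 29.3
gripper_force: 57.6
```

>>> {"api": "send_rows", "payload": {"rows": [[[0, 0, -5, 0, 0, 0], [0, 0, -10, 0, 0, 0], [0, 0, -16, 0, 0, 0], [-5, 1, -16, 0, 0, 0], [-10, 2, -16, 0, 0, 0], [-15, 3, -16, 0, 0, 0], [-20, 4, -16, 0, 0, 0], [-25, 5, -16, 0, 0, 0], [-30, 6, -16, 0, 0, 0], [-35, 7, -16, 0, 0, 0]]]}}

```text
clock: 8.05
eef_pos: [439.6, -72.0, 256.3]
tool_rot: [3.141, 0.0, 1.571]
force: [1.0, 0.3, -0.7]
width: 29.2
gripper_force: 58.4
```

>>> {"api": "send_rows", "payload": {"rows": [[[-5, 0.4, 0, 0, 0, 0], [-10, 0.8, 0, 0, 0, 0], [-15, 1, 0, 0, 0, 0], [-20, 1.5, 0, 0, 0, 0], [-25, 3, 0, 0, 0, 0], [-29.2, 5, 0, 0, 0, 0], [-29.2, 7.2, 0, 0, 0, 0], [-29.2, 7.2, 0, 0, 0, 0], [-29.2, 7.2, 0, 0, 0, 0]]]}}

```text
clock: 8.95
eef_pos: [511.5, -361.0, 255.6]
tool_rot: [-3.141, -0.001, 1.572]
force: [-0.7, -0.6, -0.0]
width: 29.8
gripper_force: 58.4
```

```bash
python3 - <<'E'
from h import *
s=shot('side'); r=ctrl.read_state(); print(r['eef_pos'],r['force'],r['width'])
a=s['pixels'][:,:,::-1][60:220,200:340]; cv2.imwrite('pics/s2.png',cv2.resize(a,None,fx=3.7,fy=3.7,interpolation=3))
E
```

```text
[ 510.99826807 -360.94258801  255.70870965] [ 0.62258618  0.28893376 -0.31206093] 29.47107155223222
```

View pics/s2.png

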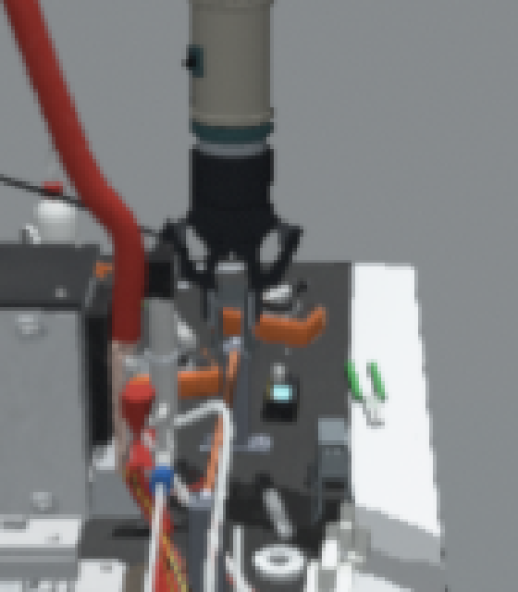

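>>> {"api": "send_rows", "payload": {"rows": [[[-3.0, 0.4, 0, 0, 0, 0], [-3.0, 0.4, 0, 0, 0, 0], [-3.0, 0.4, 2, 0, 0, 0], [-3.0, 0.4, 4, 0, 0, 0], [-3.0, 0.4, 5, 0, 0, 0], [-3.0, 0.4, 6, 0, 0, 0], [-3.0, 0.4, 7, 0, 0, 0], [-3.0, 0.4, 7, 0, 0, 0]]]}}

```text
clock: 9.8
eef_pos: [515.1, -391.5, 184.8]
tool_rot: [-3.14, -0.001, 1.571]
force: [-1.0, 0.1, -0.8]
width: 29.3
gripper_force: 58.4
```

```bash
python3 - <<'E'
from h import *
s=shot('side'); r=ctrl.read_state(); print(r['eef_pos'],r['force'],r['width'])
a=s['pixels'][:,:,::-1][110:220,220:320]; cv2.imwrite('pics/s3.png',cv2.resize(a,None,fx=5.4,fy=5.4,interpolation=3))
E
```

```text
[ 515.57331362 -391.65671141  185.58100228] [ 0.78683234  0.0597721  -0.67483108] 29.455359537301568
```

View pics/s3.png

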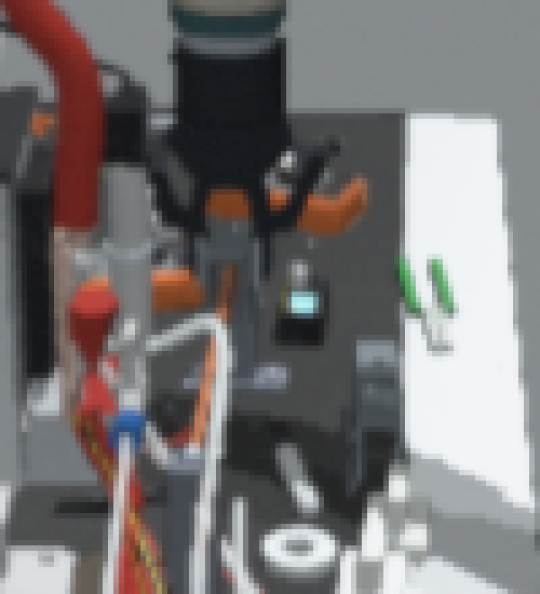

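>>> {"api": "send_rows", "payload": {"rows": [[[0, 0, 0.7, 0, 0, 0], [0, 0, 1.3, 0, 0, 0], [0, 0, 1.8, 0, 0, 0], [0, 0, 2.0, 0, 0, 0], [0, 0, 2.0, 0, 0, 0]]]}}

```text
clock: 10.35
eef_pos: [515.7, -391.8, 165.6]
tool_rot: [-3.141, -0.0, 1.571]
force: [-0.7, 0.4, -1.4]
width: 30.1
gripper_force: 58.6
```

>>> {"api": "send_rows", "payload": {"rows": [[[0, 0, 0.1, 0, 0, 0], [0, 0, 0.2, 0, 0, 0], [0, 0, 0.2, 0, 0, 0]]]}}

```text
clock: 10.65
eef_pos: [516.0, -391.9, 165.1]
tool_rot: [3.141, 0.001, 1.571]
force: [-1.9, 0.8, 5.1]
width: 29.3
gripper_force: 59.1
```

>>> {"api": "send_rows", "payload": {"rows": [[[0, 0, 0, 0, 0, 0], [0, 0, 0, 0, 0, 0], [0, 0, 0, 0, 0, 0], [0, 0, -2, 0, 0, 0], [0, 0, -5, 0, 0, 0], [0, 0, -9, 0, 0, 0], [0, 0, -9, 0, 0, 0]]], "grip": 105}}

```text
clock: 11.35
eef_pos: [518.6, -393.0, 259.5]
tool_rot: [3.133, 0.005, 1.571]
force: [1.1, -0.7, 0.6]
width: 50.4
gripper_force: 0.0
```

```bash
python3 - <<'E'
from h import *
s=shot('side'); r=ctrl.read_state(); print(r['eef_pos'],r['force'],r['width'])
a=s['pixels'][:,:,::-1][110:220,220:320]; cv2.imwrite('pics/s4.png',cv2.resize(a,None,fx=5.4,fy=5.4,interpolation=3))
E
```

```text
[ 517.30472171 -392.55949259  256.90129724] [-0.15776284 -0.72751633 -0.2072307 ] 50.35823789001355
```

View pics/s4.png

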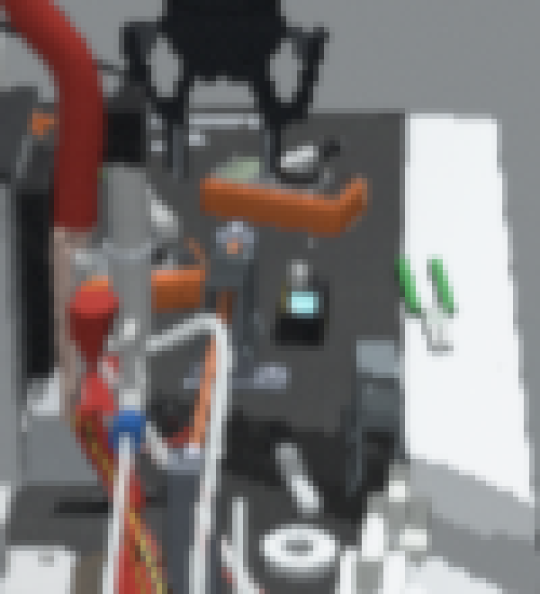

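>>> {"api": "send_rows", "payload": {"rows": [[[0, -5, 0, 0, 0, 0], [0, -10.6, 1, 0, 0, 0], [0, -10.6, 5, 0, 0, 0], [0, -10.6, 9, 0, 0, 0], [0, -10.6, 12, 0, 0, 0], [0, -10.6, 14, 0, 0, 0], [0, -10.6, 15.5, 0, 0, 0], [0, -10.6, 16, 0, 0, 0], [0, -10.6, 16, 0, 0, 0]]], "grip": 0}}

```text
clock: 12.3
eef_pos: [409.6, -391.5, 93.3]
tool_rot: [-3.141, -0.001, 1.571]
force: [0.4, -0.0, 0.7]
width: 85.6
gripper_force: 0.0
```

>>> {"api": "send_rows", "payload": {"rows": [[[0, 0, 0, 0, 0, 0], [0, 0, 0, 0, 0, 0], [0, 0, 0, 0, 0, 0], [0, 0, 0, 0, 0, 0], [0, 0, 0, 0, 0, 0], [0, 0, 0, 0, 0, 0], [0, 0, 0, 0, 0, 0]]], "grip": 255}}

```text
clock: 13.0
eef_pos: [410.0, -392.2, 94.7]
tool_rot: [3.141, 0.001, 1.571]
force: [-0.6, -0.1, 6.1]
width: 29.8
gripper_force: 57.8
```

>>> {"api": "send_rows", "payload": {"rows": [[[0, 0, -5, 0, 0, 0], [0, 0, -10, 0, 0, 0], [0, 0, -15, 0, 0, 0], [3, 3, -16, 0, 0, 0], [6.1, 6, -16, 0, 0, 0], [6.1, 10.5, -16, 0, 0, 0], [6.1, 10.5, -16, 0, 0, 0], [6.1, 10.5, -16, 0, 0, 0], [6.1, 10.5, -16, 0, 0, 0]]]}}

```text
clock: 13.9
eef_pos: [513.4, -331.4, 253.3]
tool_rot: [-3.139, -0.0, 1.57]
force: [-0.7, -0.3, -1.1]
width: 29.6
gripper_force: 58.8
```

>>> {"api": "send_rows", "payload": {"rows": [[[0, 0, 2, 0, 0, 0], [0, 0, 4, 0, 0, 0], [0, 0, 5, 0, 0, 0], [0, 0, 6, 0, 0, 0], [0, 0, 7, 0, 0, 0], [0, 0, 7.5, 0, 0, 0], [0, 0, 7.5, 0, 0, 0]]]}}

```text
clock: 14.6
eef_pos: [514.5, -330.8, 178.3]
tool_rot: [-3.141, -0.001, 1.571]
force: [0.6, 0.1, -1.5]
width: 29.5
gripper_force: 58.8
```

>>> {"api": "send_rows", "payload": {"rows": [[[0, 0, 0.5, 0, 0, 0], [0, 0, 1.0, 0, 0, 0], [0, 0, 1.4, 0, 0, 0], [0, 0, 1.6, 0, 0, 0], [0, 0, 1.6, 0, 0, 0]]]}}

```text
clock: 15.1
eef_pos: [514.8, -330.8, 163.0]
tool_rot: [3.141, 0.0, 1.571]
force: [0.1, -0.2, -1.0]
width: 29.7
gripper_force: 59.0
```

>>> {"api": "send_rows", "payload": {"rows": [[[0, 0, 0, 0, 0, 0], [0, 0, 0, 0, 0, 0], [0, 0, 0, 0, 0, 0], [0, 0, -2, 0, 0, 0], [0, 0, -5, 0, 0, 0], [0, 0, -9, 0, 0, 0], [0, 0, -9, 0, 0, 0]]], "grip": 105}}

```text
clock: 15.8
eef_pos: [517.6, -331.8, 258.3]
tool_rot: [3.133, 0.005, 1.571]
force: [-0.1, 0.2, 0.2]
width: 50.0
gripper_force: 0.0
```

>>> {"api": "send_rows", "payload": {"rows": [[[0, -5, 0, 0, 0, 0], [1.1, -10.8, 1, 0, 0, 0], [1.1, -10.8, 5, 0, 0, 0], [1.1, -10.8, 9, 0, 0, 0], [1.1, -10.8, 12, 0, 0, 0], [1.1, -10.8, 14, 0, 0, 0], [1.1, -10.8, 15.5, 0, 0, 0], [1.1, -10.8, 15.8, 0, 0, 0], [1.1, -10.8, 15.8, 0, 0, 0]]], "grip": 0}}

```text
clock: 16.7
eef_pos: [406.7, -319.6, 94.6]
tool_rot: [-3.141, -0.001, 1.571]
force: [0.5, -0.1, 0.9]
width: 85.4
gripper_force: 0.0
```

>>> {"api": "send_rows", "payload": {"rows": [[[0, 0, 0, 0, 0, 0], [0, 0, 0, 0, 0, 0], [0, 0, 0, 0, 0, 0], [0, 0, 0, 0, 0, 0], [0, 0, 0, 0, 0, 0], [0, 0, 0, 0, 0, 0], [0, 0, 0, 0, 0, 0]]], "grip": 255}}

```text
clock: 17.4
eef_pos: [407.0, -320.1, 95.6]
tool_rot: [3.141, 0.001, 1.571]
force: [-1.1, 0.6, 6.1]
width: 29.9
gripper_force: 59.2
```

>>> {"api": "send_rows", "payload": {"rows": [[[0, 0, -5, 0, 0, 0], [0, 0, -10, 0, 0, 0], [0, 0, -15, 0, 0, 0], [2.5, 3, -16, 0, 0, 0], [5, 6, -16, 0, 0, 0], [5, 10.8, -16, 0, 0, 0], [5, 10.8, -16, 0, 0, 0], [5, 10.8, -16, 0, 0, 0], [5, 10.8, -16, 0, 0, 0]]]}}

```text
clock: 18.3
eef_pos: [513.3, -270.2, 254.3]
tool_rot: [-3.139, -0.0, 1.57]
force: [-0.5, 0.5, -0.0]
width: 29.5
gripper_force: 59.6
```

```bash
python3 - <<'E'
from h import *
s=shot('side'); r=ctrl.read_state(); print(r['eef_pos'],r['force'],r['width'])
a=s['pixels'][:,:,::-1][90:230,200:340]; cv2.imwrite('pics/s5.png',cv2.resize(a,None,fx=4.2,fy=4.2,interpolation=3))
E
```

```text
[ 513.22855351 -270.38222645  254.44408813] [ 0.20843471 -0.38406457 -0.44405657] 29.130648475937072
```

View pics/s5.png

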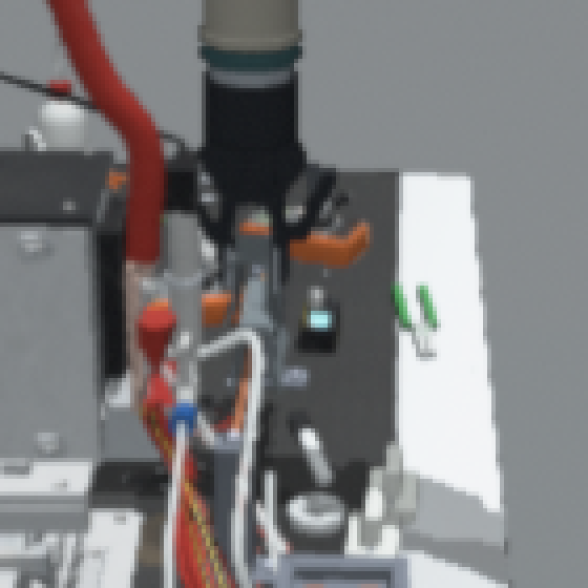

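>>> {"api": "send_rows", "payload": {"rows": [[[0, 0.2, 1.5, 0, 0, 0], [0, 0.2, 3, 0, 0, 0], [0, 0.2, 4, 0, 0, 0], [0, 0.2, 5, 0, 0, 0], [0, 0.2, 6, 0, 0, 0], [0, 0.2, 7, 0, 0, 0], [0, 0.2, 7.6, 0, 0, 0], [0, 0.2, 7.6, 0, 0, 0]]]}}

```text
clock: 19.15
eef_pos: [516.3, -269.6, 177.9]
tool_rot: [-3.14, -0.001, 1.571]
force: [0.1, -0.4, -0.6]
width: 29.0
gripper_force: 59.6
```

>>> {"api": "send_rows", "payload": {"rows": [[[0, 0, 0.5, 0, 0, 0], [0, 0, 1.0, 0, 0, 0], [0, 0, 1.3, 0, 0, 0], [0, 0, 1.5, 0, 0, 0], [0, 0, 1.5, 0, 0, 0]]]}}

```text
clock: 19.65
eef_pos: [516.9, -269.8, 164.0]
tool_rot: [3.141, 0.0, 1.571]
force: [-0.3, -0.2, -0.6]
width: 29.3
gripper_force: 59.8
```

Release, rise.

>>> {"api": "send_rows", "payload": {"rows": [[[0, 0, 0, 0, 0, 0], [0, 0, 0, 0, 0, 0], [0, 0, 0, 0, 0, 0], [0, 0, -2, 0, 0, 0], [0, 0, -5, 0, 0, 0], [0, 0, -9, 0, 0, 0], [0, -3, -9.5, 0, 0, 0], [0, -6, -9.5, 0, 0, 0], [0, -6, -9.5, 0, 0, 0]]], "grip": 105}}

```text
clock: 20.55
eef_pos: [452.5, -270.5, 259.1]
tool_rot: [-3.137, 0.001, 1.568]
force: [0.4, -0.6, -0.4]
width: 50.6
gripper_force: 0.0
```

>>> {"api": "send_rows", "payload": {"rows": [[[50, -4, 0, 0, 0, 0], [50, -4, 0, 0, 0, 0], [50, -4, 0, 0, 0, 0], [50, -4, 0, 0, 0, 0], [50, -4, 0, 0, 0, 0], [50, -4, 0, 0, 0, 0], [50, -4, 0, 0, 0, 0], [50, -4, 0, 0, 0, 0], [50, -4, 0, 0, 0, 0], [50, -4, 0, 0, 0, 0]]], "grip": 0}}

```text
clock: 21.55
eef_pos: [416.8, 231.1, 259.1]
tool_rot: [3.141, -0.001, 1.571]
force: [1.5, 0.1, 0.0]
width: 85.3
gripper_force: 0.0
```

```bash
python3 - <<'E'
from h import *
r=ctrl.read_state(); print(r['eef_pos'],r['tool_rot'],r['force'])
t=shot('top'); cv2.imwrite('pics/x.png',t['pixels'][:,:,::-1])
# diff with first picture: has anything else moved?
a=cv2.imread('pics/top0.png').astype(int); b=t['pixels'][:,:,::-1].astype(int)
d=(np.abs(a-b).max(2)>40)[200:262,110:460]
n,l,st,c=cv2.connectedComponentsWithStats(d.astype(np.uint8))
for k in range(1,n):
    if st[k,4]>8: print(st[k,:2]+[110,200],st[k,2:])
E
```

```text
[416.78525667 231.10936697 259.10130395] [ 3.14075935e+00 -5.32252505e-04  1.57101695e+00] [1.52586221 0.09549351 0.02346762]
[110 201] [ 132   61 4278]
[174 201] [ 8  5 17]
[242 208] [  47   35 1285]
[402 224] [ 22  12 197]
[378 226] [ 20  10 189]
[203 233] [ 8  5 22]
[399 236] [19  4 36]
[374 238] [20  3 54]
[248 242] [ 39  20 631]
```

>>> {"api": "send_rows", "payload": {"rows": [[[-2.8, -4.5, 0, 0, 0, 0.07], [-2.8, -4.5, 4, 0, 0, 0.07], [-2.8, -4.5, 8, 0, 0, 0.07], [-2.8, -4.5, 11, 0, 0, 0.07], [-2.8, -4.5, 14, 0, 0, 0.07], [-2.8, -4.5, 15.5, 0, 0, 0.07], [-2.8, -4.5, 16.2, 0, 0, 0.07], [-2.8, -4.5, 16.2, 0, 0, 0.07]]]}}

```text
clock: 22.4
eef_pos: [371.8, 200.8, 95.8]
tool_rot: [-3.14, 0.0, 1.502]
force: [-0.1, -1.3, 0.6]
width: 85.6
gripper_force: 0.0
```

>>> {"api": "send_rows", "payload": {"rows": [[[0, 0, 0, 0, 0, 0], [0, 0, 0, 0, 0, 0], [0, 0, 0, 0, 0, 0], [0, 0, 0, 0, 0, 0], [0, 0, 0, 0, 0, 0], [0, 0, 0, 0, 0, 0], [0, 0, 0, 0, 0, 0]]], "grip": 255}}

```text
clock: 23.1
eef_pos: [372.2, 200.8, 97.6]
tool_rot: [3.14, -0.001, 1.501]
force: [-0.1, -0.6, 4.8]
width: 29.6
gripper_force: 56.8
```

>>> {"api": "send_rows", "payload": {"rows": [[[0, 0, -5, 0, 0, -0.07], [0, 0, -10, 0, 0, -0.07], [0, 0, -16, 0, 0, -0.07], [-5, 2, -16.2, 0, 0, -0.07], [-10, 4, -16.2, 0, 0, -0.07], [-15, 5, -16.2, 0, 0, -0.07], [-20, 6, -16.2, 0, 0, -0.07], [-25, 7, -16.2, 0, 0, -0.07], [-30, 8, -16.2, 0, 0, -0.07], [-30, 8, -16.2, 0, 0, -0.07]]]}}

```text
clock: 24.1
eef_pos: [430.1, -110.3, 258.5]
tool_rot: [-3.14, 0.003, 1.562]
force: [0.6, -0.1, -1.1]
width: 29.5
gripper_force: 57.7
```

>>> {"api": "send_rows", "payload": {"rows": [[[-5, 2, 0, 0, 0, 0], [-9.9, 5, 0, 0, 0, 0], [-9.9, 8.5, 0, 0, 0, 0], [-9.9, 8.5, 0, 0, 0, 0], [-9.9, 8.5, 0, 0, 0, 0], [-9.9, 8.5, 0, 0, 0, 0]]]}}

```text
clock: 24.7
eef_pos: [514.7, -202.0, 258.8]
tool_rot: [-3.14, -0.0, 1.573]
force: [-0.3, 0.9, -1.2]
width: 29.9
gripper_force: 57.9
```

>>> {"api": "send_rows", "payload": {"rows": [[[0, 0, 1.5, 0, 0, 0], [0, 0, 3, 0, 0, 0], [0, 0, 4, 0, 0, 0], [0, 0, 5, 0, 0, 0], [0, 0, 6, 0, 0, 0], [0, 0, 7, 0, 0, 0], [0, 0, 7.6, 0, 0, 0], [0, 0, 7.6, 0, 0, 0]]]}}

```text
clock: 25.5
eef_pos: [515.3, -203.2, 182.0]
tool_rot: [-3.14, -0.001, 1.571]
force: [0.3, -0.1, -1.1]
width: 29.6
gripper_force: 57.9
```

>>> {"api": "send_rows", "payload": {"rows": [[[0, 0, 0.5, 0, 0, 0], [0, 0, 1.0, 0, 0, 0], [0, 0, 1.4, 0, 0, 0], [0, 0, 1.6, 0, 0, 0], [0, 0, 1.6, 0, 0, 0]]]}}

```text
clock: 26.0
eef_pos: [515.6, -203.3, 166.7]
tool_rot: [-3.141, -0.0, 1.571]
force: [1.5, 0.1, -1.8]
width: 29.4
gripper_force: 57.9
```

>>> {"api": "send_rows", "payload": {"rows": [[[0, 0, 0, 0, 0, 0], [0, 0, 0, 0, 0, 0], [0, 0, 0, 0, 0, 0], [0, 0, -2, 0, 0, 0], [0, 0, -5, 0, 0, 0], [0, 0, -9, 0, 0, 0], [5, -3, -9.5, 0, 0, 0], [10, -6, -9.5, 0, 0, 0], [15, -8, -9.5, 0, 0, 0], [20, -8, -9.5, 0, 0, 0]]], "grip": 105}}

```text
clock: 27.0
eef_pos: [435.6, -22.1, 262.1]
tool_rot: [-3.14, 0.002, 1.569]
force: [1.7, 0.8, 0.1]
width: 50.4
gripper_force: 0.0
```

```bash
python3 - <<'E'
from h import *
np.set_printoptions(precision=1,suppress=True)
r=ctrl.read_state(); print(r['eef_pos'],r['tool_rot'],r['force'])
t=shot('top')
a=cv2.imread('pics/top0.png').astype(int); b=t['pixels'][:,:,::-1].astype(int)
d=(np.abs(a-b).max(2)>40)[200:262,310:460]
n,l,st,c=cv2.connectedComponentsWithStats(d.astype(np.uint8))
for k in range(1,n):
    if st[k,4]>8: print(st[k,:2]+[310,200],st[k,2:])
s=shot('side'); g=s['pixels'].astype(int)
for y in (-393,-332,-270,-201): # lower edges of web ends, expected vs seen
    print(y,proj(s,[[500.5,y,128],[530.5,y,128]]).round(1).tolist())
for v in range(152,198,4): print(v,g[v,248:280].mean(1).astype(int))
E
```

```text
[435.6 -22.1 262.1] [-3.1  0.   1.6] [1.7 0.8 0.1]
[310 200] [ 107   62 3971]
[403 224] [ 21  12 193]
[399 236] [19  4 36]
-393 [[266.4, 157.8], [258.4, 157.5]]
-332 [[265.3, 164.6], [256.9, 164.3]]
-270 [[264.0, 172.0], [255.3, 171.7]]
-201 [[262.5, 181.0], [253.4, 180.7]]
152 [117 130 136 135 126  90  74  72  73  72  72  76 101 116 139 177 160 123
  89  46  26  24  23  25  25  26  25  27  27  27  27  28]
156 [ 93  65  74  92  88  84  82  82  74  55  45  52  78  78 102  90  66  44
  30  27  26  28  27  27  28  28  28  28  27  27  26  25]
160 [138 150 152 147 137 125 117  79  40  28  27  29  44  53  55  59  83  86
  54  30  28  28  26  29  27  25  26  27  27  26  26  27]
164 [ 91  78  79  80  79  77  79  76  51  30  27  27  34  44  69 117 138 106
  73  65  61  46  31  26  25  25  26  27  26  27  28  27]
168 [ 84  73  77  77  76  77  83  94 124  84  41  28  26  25  42 106 126  85
  87  96  78  47  29  27  27  27  27  28  26  28  28  27]
172 [158 159 176 182 170 153 137 150 149 143  92  44  28  26  25  29  53  73
  99  84  46  28  25  25  29  28  30  28  25  24  25  35]
176 [ 81  78  76  75  75  75  89 114 119 121 116  69  35  28  27  26  27  26
  27  27  27  28  27  38  63  73  74  73  74  74  73  73]
180 [ 79  75  76  76  75  83 125 145 148 149 149 160 209 211 156  90  75  76
  45  29  29  41  45  82 122  91  74  73  73  74  75  73]
184 [ 58  55  63  75  95 135 144 144 146 146 150 188 219 197 115  88 106 103
  63  35  53  93  74  56  69  72  72  74  74  74  73  74]
188 [102  78  75  70  92  70  57  72 120 127 133 204 213 127  76  86 104  89
  56  39  55  93  74  49  57  70  73  75  75  74  74  75]
192 [165 182 150  99  78  80 117 180 177 122 168 211 192 111  78  98  97  78
  75  74  80  87  71 109 180 192 146  93  76  74  75  75]
196 [ 83 109 129 131 134 134 135 131 134 128 192 197 118  93 108 112 117  87
  74  73  73  74  74  85 164 231 242 236 151  87  73  74]
```

>>> {"api": "send_rows", "payload": {"rows": [[[5, -1, 0, 0, 0, 0], [10, -1, 0, 0, 0, 0], [15, -1, 0, 0, 0, 0], [18, -1, 0, 0, 0, 0], [18, -1, 0, 0, 0, 0]]], "grip": 0}}

```text
clock: 27.6
eef_pos: [428.2, 163.0, 262.8]
tool_rot: [3.139, -0.005, 1.578]
force: [-0.3, -0.3, 0.9]
width: 85.2
gripper_force: 0.0
```

```bash
python3 - <<'E'
from h import *
np.set_printoptions(precision=1,suppress=True)
r=ctrl.read_state(); print(r['eef_pos'],r['tool_rot'],r['force'])
t=shot('top')
a=cv2.imread('pics/top0.png').astype(int); b=t['pixels'][:,:,::-1].astype(int)
d=(np.abs(a-b).max(2)>40)[200:262,310:460]
n,l,st,c=cv2.connectedComponentsWithStats(d.astype(np.uint8))
for k in range(1,n):
    if st[k,4]>8: print(st[k,:2]+[310,200],st[k,2:])
s=shot('side'); h=cv2.cvtColor(s['pixels'],cv2.COLOR_RGB2GRAY).astype(int); a=cv2.cvtColor(cv2.imread('pics/side0.png'),6).astype(int)
d=(abs(h-a)>25)[140:260,240:330]
n,l,st,c=cv2.connectedComponentsWithStats(d.astype(np.uint8))
for k in range(1,n):
    if st[k,4]>5: print('s',st[k,:2]+[240,140],st[k,2:])
E
```

```text
[428.2 163.  262.8] [ 3.1 -0.   1.6] [-0.3 -0.3  0.9]
[311 203] [ 3  5 10]
[310 225] [  66   37 1614]
[403 224] [ 21  12 195]
[378 226] [ 20  10 189]
[399 236] [19  4 36]
[374 238] [20  3 53]
s [266 140] [10  6 33]
s [249 140] [  65   86 2351]
s [262 152] [ 6 22 58]
s [257 156] [ 5 13 39]
s [271 157] [ 7  6 23]
s [310 160] [ 6 12 46]
s [255 171] [ 5  7 23]
s [315 192] [ 4 10 26]
s [262 222] [ 62  30 909]
```

>>> {"api": "send_rows", "payload": {"rows": [[[5, -1, 0, 0, 0, 0], [9, -1, 0, 0, 0, 0], [9, -1, 0, 0, 0, 0]]]}}

```text
clock: 28.0
eef_pos: [418.0, 252.2, 262.7]
tool_rot: [3.14, -0.006, 1.575]
force: [-0.8, -0.3, 0.9]
width: 85.3
gripper_force: 0.0
```

```bash
python3 - <<'E'
from h import *
np.set_printoptions(precision=1,suppress=True)
r=ctrl.read_state(); print(r['eef_pos'],r['tool_rot'],r['force'])
t=shot('top')
a=cv2.imread('pics/top0.png').astype(int); b=t['pixels'][:,:,::-1].astype(int)
d=(np.abs(a-b).max(2)>40)[200:262,310:460]
n,l,st,c=cv2.connectedComponentsWithStats(d.astype(np.uint8))
for k in range(1,n):
    if st[k,4]>8: print(st[k,:2]+[310,200],st[k,2:])
print(cv2.cvtColor(t['pixels'],7)[223:248,318:374:2])
E
```

```text
[418.  252.2 262.7] [ 3.1 -0.   1.6] [-0.8 -0.3  0.9]
[403 224] [ 21  12 193]
[378 226] [ 20  10 189]
[399 236] [19  4 37]
[310 238] [ 13  24 191]
[374 238] [20  3 54]
[[ 93  92  88  85  84  85  80  82  83  79  81  78 236 244 243 248 103  75
   81  84  80  84  80  79  81  79  83  80]
 [ 95  91  92  89  91  87  73  80  81  68  76  69  78 179 174 101  78  75
   80  81  81  79  80  80  83  79  81  79]
 [ 93  92 129 184 170 132 131 114 107  92  88  92 103  63  72  68  74  82
   73  81  81  72  85  77  78  84  73  81]
 [ 93  89 237 243 245 248 249 250 251 252 252 252 255  96  76  78  82  79
   79  83  79  80  78  80  79  80  82  79]
 [ 96  88 232 238 238 239 240 241 241 242 242 242 246 122  74  78  81  76
   81  81  80  81  80  82  82  82  83  78]
 [ 95  89 231 239 218 214 210 233 238 239 239 239 245 116  80  69  71  77
   70  80  79  74  83  75  77  84  73  84]
 [ 92  90 231 241 185 234 219 210 198 178 179 174 238 113  77  98  92  88
   86  81  76  74  76  74  73  77  81  79]
 [ 96  90 232 242 226 240 240 240 241 242 242 243 246 102  68 239 220 200
  184 144 121 114 105  86  96  88  82  
[... 1293 characters left out ...]
236 237 237 238 238 238 238 239 240 240 239 240 240 240 147 242 240 240
  240 239 240 240 239 240 239 238 239 239]
 [237 237 237 238 238 237 239 239 239 239 239 239 240 240 195 241 241 240
  240 239 239 240 240 239 239 238 239 238]
 [236 236 237 238 238 239 239 239 238 239 239 239 239 239 226 150 149 182
  199 188 215 225 239 239 239 238 238 238]
 [237 237 237 238 238 239 239 239 238 239 239 239 239 239 241 244 245 243
  242 242 241 222 211 211 212 230 239 238]
 [237 237 237 238 238 239 238 238 239 239 238 239 239 239 240 240 240 240
  239 240 240 240 241 240 240 239 238 238]
 [238 237 237 238 238 239 238 239 239 239 239 239 239 239 239 239 239 239
  239 240 239 239 239 239 239 239 238 238]]
```

>>> {"api": "send_rows", "payload": {"rows": [[[-5, 0.5, 0, 0, 0, 0], [-10, 1, 0, 0, 0, 0], [-15, 1, 0, 0, 0, 0], [-20, 1, 0, 0, 0, 0], [-25, 1, 0, 0, 0, 0], [-30, 1, 0, 0, 0, 0], [-35, 0.5, 0, 0, 0, 0.02], [-40, 0, 0, 0, 0, 0.02], [-42, -0.8, 0, 0, 0, 0.02], [-42, -0.8, 0, 0, 0, 0.02]]]}}

```text
clock: 29.05
eef_pos: [406.6, -178.3, 261.1]
tool_rot: [-3.138, 0.002, 1.539]
force: [0.2, 1.1, -0.4]
width: 85.2
gripper_force: 0.0
```

>>> {"api": "send_rows", "payload": {"rows": [[[0, 0, 4, 0, 0, 0], [0, 0, 8, 0, 0, 0], [0, 0, 12, 0, 0, 0], [0, 0, 12, 0, 0, 0], [0, 0, 12, 0, 0, 0]]], "grip": 60}}

```text
clock: 29.55
eef_pos: [409.7, -172.0, 142.3]
tool_rot: [-3.14, -0.0, 1.551]
force: [-1.0, -0.7, -0.0]
width: 64.8
gripper_force: 0.0
```

>>> {"api": "send_rows", "payload": {"rows": [[[0.3, 0, 2, 0, 0, 0], [0.3, 0, 3.5, 0, 0, 0], [0.3, 0, 4.6, 0, 0, 0], [0.3, 0, 4.8, 0, 0, 0], [0.3, 0, 4.8, 0, 0, 0]]]}}

```text
clock: 30.05
eef_pos: [411.0, -169.6, 95.3]
tool_rot: [3.139, 0.001, 1.551]
force: [-0.0, 0.2, -0.3]
width: 65.5
gripper_force: 0.0
```

>>> {"api": "send_rows", "payload": {"rows": [[[0, 0, 0, 0, 0, 0], [0, 0, 0, 0, 0, 0], [0, 0, 0, 0, 0, 0], [0, 0, 0, 0, 0, 0], [0, 0, 0, 0, 0, 0], [0, 0, 0, 0, 0, 0], [0, 0, 0, 0, 0, 0]]], "grip": 255}}

```text
clock: 30.75
eef_pos: [410.2, -169.5, 94.4]
tool_rot: [3.141, 0.001, 1.551]
force: [0.2, -0.5, 5.5]
width: 13.0
gripper_force: 59.1
```

>>> {"api": "send_rows", "payload": {"rows": [[[0, 0, -5, 0, 0, 0], [0, 0, -10, 0, 0, 0], [0, 0, -12.6, 0, 0, 0], [5, 1.2, -12.6, 0, 0, 0], [10, 1.2, -12.6, 0, 0, 0], [15, 1.2, -12.6, 0, 0, 0], [20, 1.2, -12.6, 0, 0, 0], [22.2, 1.2, -12.6, 0, 0, 0], [22.2, 1.2, -12.6, 0, 0, 0]]]}}

```text
clock: 31.65
eef_pos: [426.5, 56.7, 220.4]
tool_rot: [3.14, -0.003, 1.558]
force: [-0.1, 0.1, -1.3]
width: 13.0
gripper_force: 59.1
```

>>> {"api": "send_rows", "payload": {"rows": [[[0, 0, 0, 0, 0, 1.516], [0, 0, 0, 0, 0, 1.516], [0, 0, 0, 0, 0, 1.516], [0, 0, 0, 0, 0, 1.516], [0, 0, 0, 0, 0, 1.516], [0, 0, 0, 0, 0, 1.516], [0, 0, 0, 0, 0, 1.516], [0, 0, 0, 0, 0, 1.516], [0, 0, 0, 0, 0, 1.516], [0, 0, 0, 0, 0, 1.516]]]}}

```text
clock: 32.65
eef_pos: [426.1, 51.2, 219.8]
tool_rot: [3.141, 0.001, 0.043]
force: [-1.0, 0.7, -2.6]
width: 12.9
gripper_force: 59.0
```

>>> {"api": "send_rows", "payload": {"rows": [[[0, 0, 0, 0, 0, 0], [0, 0, 0, 0, 0, 0], [0, 0, 0, 0, 0, 0]]]}}

```text
clock: 32.95
eef_pos: [426.4, 52.0, 219.8]
tool_rot: [3.142, 0.0, 0.053]
force: [0.5, 0.9, -1.6]
width: 12.4
gripper_force: 59.0
```

>>> {"api": "send_rows", "payload": {"rows": [[[0, -0.1, 2, 0, 0, 0.015], [0, -0.1, 4, 0, 0, 0.015], [0, -0.1, 5, 0, 0, 0.015], [0, -0.1, 5.4, 0, 0, 0.015], [0, -0.1, 5.4, 0, 0, 0.015], [0, -0.1, 5.7, 0, 0, 0.015], [0, -0.1, 6.0, 0, 0, 0.015], [0, -0.1, 6.3, 0, 0, 0.015], [0, -0.1, 6.3, 0, 0, 0.015]]]}}

```text
clock: 33.85
eef_pos: [426.4, 53.3, 156.8]
tool_rot: [3.142, 0.0, 0.036]
force: [-0.4, -0.7, -1.5]
width: 12.8
gripper_force: 59.1
```

>>> {"api": "send_rows", "payload": {"rows": [[[0, 0, 0.3, 0, 0, 0], [0, 0, 0.5, 0, 0, 0], [0, 0, 0.7, 0, 0, 0], [0, 0, 0.7, 0, 0, 0]]]}}

```text
clock: 34.25
eef_pos: [426.4, 53.3, 149.6]
tool_rot: [3.141, 0.0, 0.036]
force: [-1.0, -0.3, -2.1]
width: 13.0
gripper_force: 59.1
```

>>> {"api": "send_rows", "payload": {"rows": [[[0, 0, 0.2, 0, 0, 0], [0, 0, 0.4, 0, 0, 0], [0, 0, 0.4, 0, 0, 0]]]}}

```text
clock: 34.55
eef_pos: [426.4, 53.3, 145.7]
tool_rot: [3.142, 0.0, 0.036]
force: [-0.1, 0.0, -0.7]
width: 12.4
gripper_force: 59.1
```

>>> {"api": "send_rows", "payload": {"rows": [[[0, 0, 0, 0, 0, 0], [0, 0, 0, 0, 0, 0], [0, 0, 0, 0, 0, 0], [0, 0, -2, 0, 0, 0], [0, 0, -5, 0, 0, 0], [0, 0, -9, 0, 0, 0], [0, 0, -12, 0, 0, 0], [0, 0, -12, 0, 0, 0]]], "grip": 140}}

```text
clock: 35.35
eef_pos: [428.5, 53.8, 269.4]
tool_rot: [-3.141, -0.008, 0.035]
force: [0.5, -0.3, -0.6]
width: 38.6
gripper_force: 0.0
```

>>> {"api": "send_rows", "payload": {"rows": [[[0, -20, 0, 0, 0, -1.485], [0, -20, 0, 0, 0, -1.485], [0, -20, 0, 0, 0, -1.485], [0, -20, 0, 0, 0, -1.485], [0, -20, 0, 0, 0, -1.485], [0, -20, 0, 0, 0, -1.485], [0, -20, 0, 0, 0, -1.485], [0, -20, 0, 0, 0, -1.485], [0, -20, 0, 0, 0, -1.485], [0, -20, 0, 0, 0, -1.485]]], "grip": 60}}

```text
clock: 36.35
eef_pos: [419.0, 252.9, 265.1]
tool_rot: [-3.14, 0.001, 1.527]
force: [0.8, -0.2, -1.0]
width: 65.4
gripper_force: 0.0
```

```bash
python3 - <<'E'
from h import *
np.set_printoptions(precision=1,suppress=True,linewidth=200)
r=ctrl.read_state(); print(r['eef_pos'],r['tool_rot'],r['force'])
t=shot('top')
a=cv2.imread('pics/top0.png').astype(int); b=t['pixels'][:,:,::-1].astype(int)
d=(np.abs(a-b).max(2)>40)[200:262,225:460]
n,l,st,c=cv2.connectedComponentsWithStats(d.astype(np.uint8))
for k in range(1,n):
    if st[k,4]>8: print(st[k,:2]+[225,200],st[k,2:])
print(proj(t,[[427.3,53,68],[427.3,53,97]]))
big=cv2.resize(t['pixels'],None,fx=8,fy=8,interpolation=cv2.INTER_CUBIC)
m=((big.min(2)>205)).astype(np.uint8); m[:208*8]=0; m[239*8:]=0; m[:,:246*8]=0; m[:,296*8:]=0
n,l,st,c=cv2.connectedComponentsWithStats(m)
for k in range(1,n):
    if st[k,4]>2000:
        cn=max(cv2.findContours((l==k).astype(np.uint8),0,1)[0],key=cv2.contourArea)
        q=np.array([onz(t,((x[0]+.5)/8-.5,(x[1]+.5)/8-.5),68)[:2] for x in cn[:,0]],np.float32); print(st[k]/8,cv2.minAreaRect(q))
E
```

```text
[419.  252.9 265.1] [-3.1  0.   1.5] [ 0.8 -0.2 -1. ]
[225 206] [  94   56 3351]
[322 225] [ 23  16 304]
[403 224] [ 21  12 194]
[378 226] [ 20  10 189]
[399 236] [19  4 36]
[374 238] [20  3 52]
[[255.9 225. ]
 [255.3 223.8]]
```

>>> {"api": "send_rows", "payload": {"rows": [[[-5, 0.6, 0, 0, 0, 0], [-10, 1, 0, 0, 0, 0], [-15, 1.5, 0, 0, 0, 0], [-20, 2, 0, 0, 0, 0], [-25, 2, 0, 0, 0, 0], [-30, 2, 0, 0, 0, 0], [-35, 1.5, 0, 0, 0, 0], [-40, 1, 0, 0, 0, 0], [-45, 0.5, 0, 0, 0, 0], [-49.5, -0.3, 0, 0, 0, 0]]]}}

```text
clock: 37.4
eef_pos: [390.8, -243.3, 265.4]
tool_rot: [3.141, -0.0, 1.517]
force: [0.9, 0.4, -0.1]
width: 65.2
gripper_force: 0.0
```

>>> {"api": "send_rows", "payload": {"rows": [[[0, 0, 4, 0, 0, 0], [0, 0, 8, 0, 0, 0], [0, 0, 12, 0, 0, 0], [0, 0, 12, 0, 0, 0], [0, 0, 12, 0, 0, 0]]]}}

```text
clock: 37.9
eef_pos: [391.6, -240.4, 145.9]
tool_rot: [-3.14, -0.001, 1.521]
force: [0.9, 0.1, 0.4]
width: 65.2
gripper_force: 0.0
```

>>> {"api": "send_rows", "payload": {"rows": [[[0, 0.2, 2, 0, 0, 0], [0, 0.2, 4, 0, 0, 0], [0, 0.2, 5, 0, 0, 0], [0, 0.2, 5.2, 0, 0, 0], [0, 0.2, 5.2, 0, 0, 0]]]}}

```text
clock: 38.4
eef_pos: [394.2, -241.2, 94.8]
tool_rot: [3.14, 0.001, 1.521]
force: [-1.2, 0.2, 0.1]
width: 65.0
gripper_force: 0.0
```

>>> {"api": "send_rows", "payload": {"rows": [[[0, 0, 0, 0, 0, 0], [0, 0, 0, 0, 0, 0], [0, 0, 0, 0, 0, 0], [0, 0, 0, 0, 0, 0], [0, 0, 0, 0, 0, 0], [0, 0, 0, 0, 0, 0], [0, 0, 0, 0, 0, 0]]], "grip": 255}}

```text
clock: 39.1
eef_pos: [393.9, -241.3, 94.4]
tool_rot: [3.141, 0.001, 1.521]
force: [0.0, -0.0, 6.0]
width: 12.8
gripper_force: 59.1
```

>>> {"api": "send_rows", "payload": {"rows": [[[0, 0, -5, 0, 0, 0], [0, 0, -10, 0, 0, 0], [0, 0, -13.5, 0, 0, 0], [5, 2.4, -13.5, 0, 0, 0], [10, 2.4, -13.5, 0, 0, 0], [15, 2.4, -13.5, 0, 0, 0], [20, 2.4, -13.5, 0, 0, 0], [21.9, 2.4, -13.5, 0, 0, 0], [21.9, 2.4, -13.5, 0, 0, 0]]]}}

```text
clock: 40.0
eef_pos: [428.7, -19.5, 229.3]
tool_rot: [3.14, -0.002, 1.528]
force: [-0.3, -1.1, -1.6]
width: 12.9
gripper_force: 59.0
```

>>> {"api": "send_rows", "payload": {"rows": [[[0, 0, 0, 0, 0, 1.485], [0, 0, 0, 0, 0, 1.485], [0, 0, 0, 0, 0, 1.485], [0, 0, 0, 0, 0, 1.485], [0, 0, 0, 0, 0, 1.485], [0, 0, 0, 0, 0, 1.485], [0, 0, 0, 0, 0, 1.485], [0, 0, 0, 0, 0, 1.485], [0, 0, 0, 0, 0, 1.485], [0, 0, 0, 0, 0, 1.485]]]}}

```text
clock: 41.0
eef_pos: [428.1, -24.8, 228.7]
tool_rot: [3.141, 0.001, 0.028]
force: [0.2, -0.9, -0.9]
width: 13.0
gripper_force: 59.0
```

>>> {"api": "send_rows", "payload": {"rows": [[[0, 0, 0, 0, 0, 0], [0, 0, 0, 0, 0, 0], [0, 0, 0, 0, 0, 0]]]}}

```text
clock: 41.3
eef_pos: [428.4, -24.0, 228.8]
tool_rot: [-3.142, 0.0, 0.037]
force: [-0.4, -0.4, -1.5]
width: 12.9
gripper_force: 59.0
```

>>> {"api": "send_rows", "payload": {"rows": [[[0.05, -0.1, 2, 0, 0, 0], [0.05, -0.1, 4, 0, 0, 0], [0.05, -0.1, 5.5, 0, 0, 0], [0.05, -0.1, 6.2, 0, 0, 0], [0.05, -0.1, 6.2, 0, 0, 0], [0.05, -0.1, 6.6, 0, 0, 0], [0.05, -0.1, 6.9, 0, 0, 0], [0.05, -0.1, 7.2, 0, 0, 0], [0.05, -0.1, 7.2, 0, 0, 0]]]}}

```text
clock: 42.2
eef_pos: [429.0, -22.6, 156.9]
tool_rot: [3.142, -0.0, 0.036]
force: [-0.2, -0.4, -1.0]
width: 12.9
gripper_force: 59.0
```

>>> {"api": "send_rows", "payload": {"rows": [[[0, 0, 0.3, 0, 0, 0], [0, 0, 0.5, 0, 0, 0], [0, 0, 0.7, 0, 0, 0], [0, 0, 0.7, 0, 0, 0]]]}}

```text
clock: 42.6
eef_pos: [428.9, -22.5, 149.7]
tool_rot: [-3.142, 0.0, 0.036]
force: [-0.2, 0.5, -1.7]
width: 12.7
gripper_force: 59.0
```

>>> {"api": "send_rows", "payload": {"rows": [[[0, 0, 0.2, 0, 0, 0], [0, 0, 0.4, 0, 0, 0], [0, 0, 0.4, 0, 0, 0]]]}}

```text
clock: 42.9
eef_pos: [428.9, -22.6, 145.7]
tool_rot: [-3.142, 0.0, 0.036]
force: [0.9, -0.2, -1.8]
width: 12.9
gripper_force: 59.0
```

>>> {"api": "send_rows", "payload": {"rows": [[[0, 0, 0, 0, 0, 0], [0, 0, 0, 0, 0, 0], [0, 0, 0, 0, 0, 0], [0, 0, -2, 0, 0, 0], [0, 0, -5, 0, 0, 0], [0, 0, -9, 0, 0, 0], [0, 0, -14, 0, 0, 0], [0, 0, -14, 0, 0, 0]]], "grip": 140}}

```text
clock: 43.7
eef_pos: [431.9, -22.3, 291.1]
tool_rot: [3.141, -0.011, 0.035]
force: [0.8, -0.5, -0.4]
width: 38.4
gripper_force: 0.0
```

>>> {"api": "send_rows", "payload": {"rows": [[[0, 5, 0, 0, 0, 0], [0, 10, 0, 0, 0, 0], [0, 15, 0, 0, 0, 0], [0, 20, 0, 0, 0, 0], [0, 25, 0, 0, 0, 0], [-2, 30, 0, 0, 0, 0], [-4, 35, 0, 0, 0, 0], [-6, 40, 0, 0, 0, 0], [-8, 45, 0, 0, 0, 0], [-10, 50, 0, 0, 0, 0]]]}}

```text
clock: 44.7
eef_pos: [352.1, -509.3, 285.3]
tool_rot: [-3.141, 0.001, 0.036]
force: [1.3, -0.0, 0.5]
width: 38.7
gripper_force: 0.0
```

```bash
python3 - <<'E'
from h import *
r=ctrl.read_state(); print(r['eef_pos'],r['tool_rot'],r['force'])
t=shot('top'); s=shot('side')
A=cv2.resize(s['pixels'][:,:,::-1][140:250,240:320],None,fx=5,fy=5,interpolation=3)
B=cv2.resize(t['pixels'][:,:,::-1][195:255,235:311],None,fx=5,fy=5,interpolation=3)
o=np.zeros((550,780,3),np.uint8); o[:,:400]=A; o[:300,400:780]=B; cv2.imwrite('pics/chk.png',o)
np.set_printoptions(precision=1,suppress=True)
print(((proj(s,[[515,y,128] for y in(-393,-332,-270,-201)])-[240,140])*5))
E
```

```text
[ 352.13032699 -509.31353603  285.32623793] [-3.14092625e+00  5.27630806e-04  3.56430631e-02] [ 1.31287816 -0.00288266  0.47502762]
[[112.6  88.4]
 [106.1 122.3]
 [ 99.1 159.5]
 [ 90.5 204.5]]
```

View pics/chk.png

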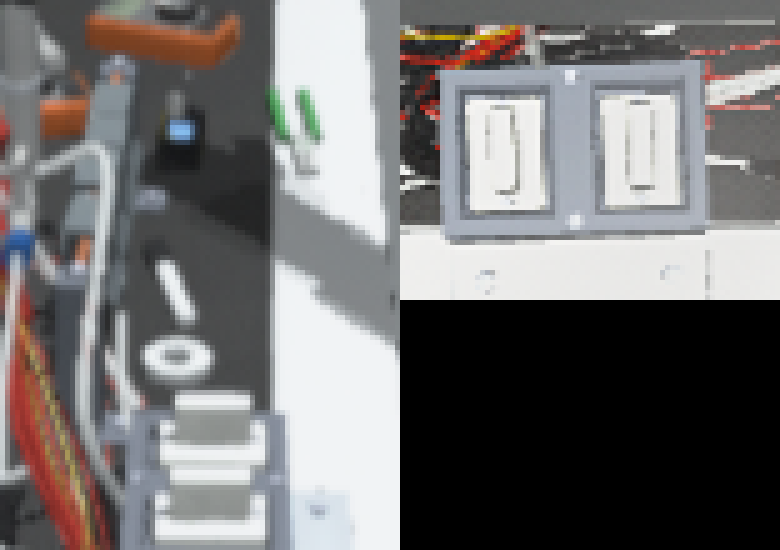

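>>> {"api": "send_rows", "payload": {"rows": [[[4, -5, 0, 0, 0, -0.15], [7, -10, 0, 0, 0, -0.3], [10, -15, 0, 0, 0, -0.45], [10.5, -20, 0, 0, 0, -0.6], [10.5, -25, 0, 0, 0, -0.75], [10.5, -30, 0, 0, 0, -0.9], [10.5, -35, 0, 0, 0, -1.05], [10.5, -40, 0, 0, 0, -1.2], [10.5, -45, 0, 0, 0, -1.35], [10.5, -46, 0, 0, 0, -1.5]]]}}

```text
clock: 45.8
eef_pos: [441.0, -41.2, 285.9]
tool_rot: [-3.142, -0.0, 1.544]
force: [0.3, 0.3, 0.0]
width: 38.1
gripper_force: 0.0
```

>>> {"api": "send_rows", "payload": {"rows": [[[0, 0, 0, 0, 0, -0.035], [0, 0, 0, 0, 0, -0.035], [0, 0, 0, 0, 0, -0.035]]], "grip": 90}}

```text
clock: 46.1
eef_pos: [441.7, -45.6, 285.5]
tool_rot: [-3.141, 0.001, 1.567]
force: [-1.3, -0.4, -0.7]
width: 55.1
gripper_force: 0.0
```

>>> {"api": "send_rows", "payload": {"rows": [[[5, 0, 0, 0, 0, 0], [10, 0, 0, 0, 0, 0], [15, -1, 0, 0, 0, 0], [20, -2, 0, 0, 0, 0], [25, -4, 0, 0, 0, 0], [30, -6, 0, 0, 0, 0], [35, -8, 0, 0, 0, 0], [40, -9.3, 0, 0, 0, 0], [40.2, -9.3, 0, 0, 0, 0], [40.2, -9.3, 0, 0, 0, 0]]]}}

```text
clock: 47.1
eef_pos: [348.6, 359.9, 285.9]
tool_rot: [-3.141, -0.002, 1.572]
force: [-0.4, -0.7, -0.2]
width: 55.1
gripper_force: 0.0
```

>>> {"api": "send_rows", "payload": {"rows": [[[0, 0, 3, 0, 0, 0], [0, 0, 5, 0, 0, 0], [0, 0, 5, 0, 0, 0]]]}}

```text
clock: 47.4
eef_pos: [349.7, 353.9, 233.5]
tool_rot: [-3.139, 0.006, 1.566]
force: [-0.5, -0.1, 0.5]
width: 55.3
gripper_force: 0.0
```

>>> {"api": "send_rows", "payload": {"rows": [[[0, 0, 3, 0, 0, 0], [0, 0, 6, 0, 0, 0], [0, 0, 8.6, 0, 0, 0], [0, 0, 8.6, 0, 0, 0], [0, 0, 8.6, 0, 0, 0]]]}}

```text
clock: 47.9
eef_pos: [349.8, 357.2, 150.7]
tool_rot: [3.141, 0.0, 1.569]
force: [0.1, 0.1, 0.3]
width: 55.4
gripper_force: 0.0
```

>>> {"api": "send_rows", "payload": {"rows": [[[0, 1.5, 0, 0, 0, 0], [0, 3, 0, 0, 0, 0], [0, 4.5, 0, 0, 0, 0], [0, 6, 0, 0, 0, 0], [0, 7, 0, 0, 0, 0], [0, 8, 0, 0, 0, 0], [0, 8.6, 0, 0, 0, 0], [0, 9.0, 0, 0, 0, 0], [0, 9.0, 0, 0, 0, 0]]]}}

```text
clock: 48.8
eef_pos: [439.2, 357.7, 150.0]
tool_rot: [3.142, 0.0, 1.571]
force: [0.4, -0.2, -0.6]
width: 55.2
gripper_force: 0.0
```

>>> {"api": "send_rows", "payload": {"rows": [[[0, 0.2, 0, 0, 0, 0], [0, 0.4, 0, 0, 0, 0], [0, 0.4, 0, 0, 0, 0]]]}}

```text
clock: 49.1
eef_pos: [440.2, 357.9, 149.7]
tool_rot: [-3.137, 0.001, 1.573]
force: [-6.4, 0.3, 2.8]
width: 55.3
gripper_force: 3.2
```

At the stop. Back off, rise and clear.

>>> {"api": "send_rows", "payload": {"rows": [[[0, -0.8, 0, 0, 0, 0], [0, -0.8, 0, 0, 0, 0], [0, -0.8, -5, 0, 0, 0], [0, -0.8, -10, 0, 0, 0], [0, -0.8, -13, 0, 0, 0], [0, -0.8, -13, 0, 0, 0]]]}}

```text
clock: 49.7
eef_pos: [436.7, 359.8, 284.7]
tool_rot: [3.134, -0.006, 1.57]
force: [0.5, 0.5, -0.3]
width: 55.5
gripper_force: 0.0
```

```bash
python3 - <<'E'
from h import *
np.set_printoptions(precision=1,suppress=True)
r=ctrl.read_state(); print(r['eef_pos'],r['force'])
s=shot('side'); p=s['pixels'].astype(int)
w=p[305:330,265:330]; m=(w.max(2)<40); 
n,l,st,c=cv2.connectedComponentsWithStats(m.astype(np.uint8))
for k in range(1,n):
    if st[k,4]>20: print(c[k]+[265,305],st[k,4])
print(proj(s,[[423,355,92],[347,355,92]]))
a=cv2.imread('pics/side0.png')[:,:,::-1].astype(int); d=np.abs(a-p).max(2)>40
print('knob areas diff from start:',d[305:335,270:295].sum(),d[305:335,300:325].sum())
E
```

```text
[436.7 359.8 284.7] [ 0.5  0.5 -0.3]
[278.4 316.3] 95
[[279.3 315.9]
 [315.1 317.2]]
knob areas diff from start: 57 252
```

```bash
python3 - <<'E'
from h import *
p=shot('side')['pixels'][:,:,::-1][140:250,240:320].astype(int)
a=cv2.resize(cv2.imread('pics/chk.png')[:,:400],(80,110),interpolation=cv2.INTER_AREA).astype(int)
d=(np.abs(a-p).max(2)>70)
print('bar',d[10:60,10:30].sum(),'carriers',d[75:110,28:58].sum(),'rows',np.where(d.any(1))[0])
if d[10:60,10:30].sum()<25 and d[75:110,28:58].sum()<25: print(ctrl.finish_job())
E
```

```text
bar 141 carriers 853 rows [  0   1   2   3   4   5   6   7   8   9  10  11  12  13  14  15  16  17
  18  19  20  21  22  23  24  25  26  27  28  29  30  31  32  33  34  35
  36  37  38  39  40  41  42  43  44  45  46  47  48  49  50  51  52  53
  54  55  56  57  58  59  60  61  62  63  64  65  66  67  68  69  70  71
  72  73  74  75  76  77  78  79  80  81  82  83  84  85  86  87  88  89
  90  91  92  93  94  95  96  97  98  99 100 101 102 103 104 105 106 107
 108 109]
```

>>> {"api": "send_rows", "payload": {"rows": [[[-5, 0, 0, 0, 0, 0], [-10, 0, 0, 0, 0, 0], [-15, 0, 0, 0, 0, 0], [-20, 0, 0, 0, 0, 0], [-25, 0, 0, 0, 0, 0], [-30, 0, 0, 0, 0, 0], [-35, 0, 0, 0, 0, 0], [-40, 0, 0, 0, 0, 0], [-45, 0, 0, 0, 0, 0], [-50, 0, 0, 0, 0, 0]]]}}

```text
clock: 50.8
eef_pos: [433.8, -144.6, 278.6]
tool_rot: [-3.139, -0.001, 1.571]
force: [1.5, 1.0, -0.3]
width: 55.4
gripper_force: 0.0
```

>>> {"api": "send_rows", "payload": {"rows": [[[-5, 0, 0, 0, 0, 0], [-10, 0, 0, 0, 0, 0], [-15, -1, 0, 0, 0, 0], [-20, -3, 0, 0, 0, 0], [-25, -5, 0, 0, 0, 0], [-30, -7, 0, 0, 0, 0], [-36, -8, 0, 0, 0, 0], [-36, -8, 0, 0, 0, 0], [-36, -8, 0, 0, 0, 0], [-36, -8, 0, 0, 0, 0]]]}}

```text
clock: 51.8
eef_pos: [354.3, -501.6, 278.0]
tool_rot: [-3.14, -0.003, 1.57]
force: [0.9, 0.9, 0.2]
width: 55.2
gripper_force: 0.0
```

```bash
python3 - <<'E'
from h import *
r=ctrl.read_state(); print(r['eef_pos'],np.abs(r['qd']).max())
s=shot('side')['pixels'][:,:,::-1]; p=s[140:250,240:320].astype(int)
a=cv2.resize(cv2.imread('pics/chk.png')[:,:400],(80,110),interpolation=cv2.INTER_AREA).astype(int)
d=(np.abs(a-p).max(2)>70)
m=s[305:330,265:330].max(2)<40; print('knob col',265+np.argwhere(m)[:,1].mean())
print('bar',d[10:60,10:30].sum(),'carriers',d[75:110,28:58].sum())
if d[10:60,10:30].sum()<25 and d[75:110,28:58].sum()<25: print(ctrl.finish_job())
E
```

```text
[ 354.32272109 -501.56636169  278.00338149] 0.028550277526892088
knob col 277.4831460674157
bar 0 carriers 26
```

```bash
python3 - <<'E'
from h import *
s=shot('side')['pixels'][:,:,::-1]; p=cv2.resize(cv2.resize(s[140:250,240:320],None,fx=5,fy=5,interpolation=3),(80,110),interpolation=3).astype(int)
a=cv2.resize(cv2.imread('pics/chk.png')[:,:400],(80,110),interpolation=cv2.INTER_AREA).astype(int)
p=cv2.resize(cv2.resize(s[140:250,240:320],None,fx=5,fy=5,interpolation=3),(80,110),interpolation=cv2.INTER_AREA).astype(int)
d=(np.abs(a-p).max(2)>25); print(d[75:110,28:58].sum(),np.argwhere(d[75:110]).tolist()[:20])
if d[75:110,28:58].sum()<20: print(ctrl.finish_job())
E
```

```text
99 [[3, 36], [3, 37], [3, 38], [3, 39], [3, 40], [3, 41], [3, 42], [3, 43], [3, 44], [3, 45], [3, 46], [3, 47], [3, 48], [3, 49], [4, 34], [4, 39], [4, 40], [4, 41], [4, 42], [4, 43]]
```

```bash
python3 - <<'E'
from h import *
np.set_printoptions(linewidth=250)
c=cv2.imread('pics/chk.png')
t=cv2.cvtColor(shot('top')['pixels'],7)[195:255,235:311].astype(int); s=cv2.cvtColor(shot('side')['pixels'],7)[140:250,240:320].astype(int)
T=cv2.resize(cv2.cvtColor(c[:300,400:780],6),(76,60),interpolation=3).astype(int); S=cv2.resize(cv2.cvtColor(c[:,:400],6),(80,110),interpolation=3).astype(int)
print('top now');print(t[16:46:2,10:60:1]);print('before');print(T[16:46:2,10:60:1])
print('side col now/before, cols 36,42,48')
for k in (36,42,48): print(s[74:110,k]);print(S[74:110,k])
E
```

```text
top now
[[170 169 169 170 169 170 170 168 170 171 170 169 169 162 161 160 161 161 162 154 168 170 168 203 206 176 170 172 147 138 140 140 135 132 134 134 134 136 136 136 136 135 135 134 134 122 129 165 169 174]
 [175 135  96 101  98  98  99  94  98  96  96 101 102 110 116 114 117 111 115 115 156 172 171 171 170 171 172 171 137 166 189 197 202 209 214 206 214 234 242 242 240 241 243 201 173 152 132 163 172 171]
 [174 144 102 184 242 246 245 247 246 242 237 242 247 246 246 244 245 246 197 127 155 172 170 171 171 172 171 172 130 229 238 236 235 235 217 232 239 237 236 211 227 233 233 237 190 171 137 162 172 172]
 [176 142  99 232 242 239 239 235 239 242 242 244 193 232 238 237 238 243 179 129 156 171 172 172 171 172 171 173 130 186 232 236 234 233 232 232 233 233 236 182 225 233 233 236 189 171 135 158 170 172]
 [176 123  99 194 238 240 240 212 233 239 239 242 165 229 239 237 238 243 177 129 150 170 172 172 171 173 172 175 141 179 232 235 234 233 228 232 233 234 236 185 226 234 233 236 188 171 128 155 172 174]
 [176 123  98 191 238 240 241 183 231 240 239 240 191 200 234 239 238 244 147
[... 5217 characters left out ...]
210 158 150 150 149 147 148 177 226 241 236 206 219 240 235 202 159 151 150 148 148 145 153 216 241 241 217 164 148]
[ 88  79  74  74  96 200 238 222 174 151 148 146 145 144 148 187 230 240 220 222 241 237 203 156 148 147 146 145 145 164 222 241 241 218 167 149]
[ 89  80  74  90 170 230 240 215 158 147 144 143 143 143 154 216 241 239 211 218 240 237 204 156 149 148 146 145 146 165 221 241 241 219 167 149]
[ 73  74  74  74  97 194 234 227 189 152 147 151 153 151 156 196 232 241 228 229 241 238 207 154 147 146 145 144 144 154 212 239 241 220 169 148]
[ 74  74  74  84 143 220 239 213 157 148 147 145 145 146 166 221 241 241 219 222 241 239 208 155 148 145 145 145 144 155 213 239 241 220 171 150]
```

```bash
python3 -c "
from cell import ctrl
print(ctrl.finish_job())"
```

```text
the job is handed in; nothing more can be done
None
```

I handed in the job at about 52 s: the lever went off and is back on, both carriers are seated, all four shrouds hang on the bar, and the arm is clear of everything. The hand-in gave no verdict. One carrier shifted about 3 mm inside its pocket after I placed it; the last images still showed it flat and square there.

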